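Clear the caddy, nest the parts cups in it and bolt its gate

ROBOT

A 6-joint arm with a two-finger parallel gripper is mounted at the origin on the work surface. World frame = base frame: x ahead of the robot, y to its left, z up, the work surface at z = 0. Lengths are in m, angles in rad, forces in N, time in s.
With the tool pointing down it reaches from about 0.35 to 1 m from the base axis. Payload 7.1 kg.
Tool frame: the origin (TCP) lies midway between the tips of the shut fingers; the grasp point (between the pads) lies 19 mm behind it; z points along the fingers, y is the line along which they close (so a half turn about z gives the same grasp; the last joint's range is limited). The gripper opens to 85 mm and grips with 20 to 120 N. Pads are 22 mm wide; open, the fingers measure 114 mm over their backs; the gripper's body (76 mm by 85 mm) begins 54 mm behind the grasp point. The pads swing forward as they close: fully open they stand 13 mm farther back than shut.
Start: joints at [-0.019, 0.423, 1.63, -0, 1.089, -0.019], TCP at [0.625, 0, 0.231] pointing down, gripper open.
Joint ranges: [-3, 3], [-0.9, 2.11], [0.09, 2.58], [-1.31, 4.45], [0.11, 2.69], [-2.54, 2.54]. Speed limits (rad/s): [2.39, 2.39, 3.01, 3.14, 3.14, 3.14].

INTERFACE

Orientations are given as a 3x3 rotation matrix whose columns are the frame's x, y, z axes.
In Python, from cell import bot, viewer gives the robot as it stands.
- The arm moves only by the tool servo_tool, never from a script. Its argument "commands" is a list of rows, each a list of 7 numbers: the turn, a rotation vector about the tool's x, y, z scaled (see below), then the shift along the tool's x, y, z scaled (see below), then the opening, from 0 (shut) to 1 (fully open). A call has 1 to 8 rows; each row shifts and turns the commanded pose from where the row before left it, along the tool's axes as they then stand; what a row does not reach is not made up. The controller multiplies each number of a shift by 25 mm and each number of a turn by 6 degrees. A row lasts 1/10 s, in which the tool goes at most 50 mm and 8.59 degrees, less where a joint would pass 70% of its speed; a pose out of reach is approached as far as the arm can. A call with a number of a shift or a turn outside -1 to 1 is refused whole. A call with a gripper value outside its range is refused whole. The fingers move at their own pace and stop on an object; the grip force is fixed at half the most. Time passes only in rows, so rows that do not move let the fingers close. It gives the time, the measured TCP pose, the force, the opening and the grip force at its end, in the units of the state.
- bot.observe(): the state, without advancing time (a new reading comes with each control period).
- viewer.snapshot(name): name is "scene" or "side" or "wrist"; returns a dict with "img" (384x512x3 uint8, red, green, blue), "depth" (384x512 float32, m along the optical axis (not along the pixel's ray), 0 where there is no reading), "K" (3x3 intrinsics, pixels), "dist_coeffs" ([k1, k2, p1, p2, k3] as OpenCV has them; the pictures are not rectified), "R" (3x3) and "t" (3): a world point X has camera coordinates R X + t; the wrist camera has in their place "tool_from_camera" (4x4, takes a point from camera to tool coordinates, whose origin is the TCP and whose axes are the flange's). Camera axes: x right, y down, z forward; pixel columns grow to the right and rows downward; lengths in m; the calibration is good to about 2 mm. A picture is of the moment at which its call begins: read the wrist's pose just before it.
- bot.close_job(): hands the job in; it is judged then, once.
The state is a dict: "clock": time; "joint_positions": joint angles; "qd": joint speeds; "effort": joint torques, N m; "tool_pos": TCP position; "orientation": TCP orientation; "force": force on the tool from outside, world axes, zero at the start; "ft_torque": the same for the moment, N m; "width": finger opening in m; "grip_force": force on a finger pad.
Only numpy, scipy, OpenCV 4.12 (cv2) and the standard library are available. Lean on these libraries where they do the work, as an engineer would, in place of code of your own. Each camera call takes 0.05 s, during which the arm holds its last target. There are 200 camera calls.

TASK

First lift the worn fuel filter out of the round seat in the green caddy and set it in the orange scrap tray. Then clear the empty blue parts cups off the bench: nest them all upright one inside another, each fully home, in a single stack standing on the floor inside the caddy's round steel seat, and when they are all in swing the caddy's yellow gate shut, and only then slide its bolt fully home into the keeper. Leave the filled yellow tub and everything else on the bench where they are.

Things in the scene. Friction and masses are not known exactly. Their poses are not given: they have to be found in the camera images.
- cup1_mid (a point): a blue hollow parts cup, open at the top, standing on the bench: 60 mm tall, straight collar 62 mm outside diameter over its top 18 mm, below it tapering from 55 mm to a foot of 38 mm; inner floor 20 mm above its underside, so a cup nested in another sits 20 mm higher than it. About 90 g. This point is its centre, 30 mm above its underside; z points up out of its mouth. There are four to six such cups.
- cup2_mid (a point): another blue parts cup, the same as cup1; may be absent. The point is its centre, 30 mm above its underside, z out of its mouth.
- cup3_mid (a point): another blue parts cup, the same as cup1; may be absent. The point is its centre, 30 mm above its underside, z out of its mouth.
- cup4_mid (a point): another blue parts cup, the same as cup1; may be absent. The point is its centre, 30 mm above its underside, z out of its mouth.
- cup5_mid (a point): another blue parts cup, the same as cup1; may be absent. The point is its centre, 30 mm above its underside, z out of its mouth.
- cup6_mid (a point): another blue parts cup, the same as cup1; may be absent. The point is its centre, 30 mm above its underside, z out of its mouth.
- filter_mid (a point): a worn fuel filter: a closed upright cream canister with a red band, 47 mm in diameter, 70 mm tall, 250 g, standing in the round seat of the caddy's bay at the start. This point is its centre, 35 mm above its underside; z is its own axis.
- scrap_in (a point): centre of the inner floor (5 mm above the bench) of the low orange square scrap tray, fixed: 130 mm square outside, walls 4 mm thick and 30 mm high; x and y run along its walls.
- bay (a point): centre of the floor (its top face, 6 mm above the bench) of the fixed green open-topped caddy's bay. -x points out through the gate opening, roughly at the robot; y along the shut gate to the hinge; z up. Side curbs at y +-80 mm are 20 mm high over the floor, the back wall at x +67 mm 44 mm; the hinge post (80 mm) and keeper post (96 mm) stand at x -80 mm, y +83 and -75 mm.
- seat_top (a point): centre of the mouth of the round seat: a fixed steel ring on the bay's floor round its centre, 53 mm inside diameter, 61 mm outside, 25 mm high over the floor; axes as bay. The filter stands in it at the start; the bottom cup belongs in it, its foot on the floor.
- gate (a joint): yellow gate across the open front of the bay, on an upright hinge: 0 shut, grows as it swings out away from the bay, up to 1.5 rad. Stiff enough to stay where left; about 1 N at its edge moves it. It stops at 0. A panel 6 mm thick, 12 to 80 mm above the bench, from 6 to 138 mm from the hinge axis; the bolt's guides are on its top edge, up to 98 mm above the bench.
- gate_hinge (a point): on the gate's hinge axis, 46 mm above the bench, in the middle of the panel's thickness; it turns with the gate: -y points along the panel to the free edge, -x is the outer face's normal, z up.
- gate_edge (a point): middle of the gate's free edge (135 mm from the hinge, 46 mm above the bench), axes as gate_hinge; moves with the gate.
- bolt (a joint): barrel bolt on the gate's top edge, sliding along the gate towards its free edge: 0 fully drawn back, 0.030 m fully home through the keeper on the keeper post. About 2 N moves it; it stays where left.
- bolt_knob (a point): the bolt's red upright knob, a pin 12 mm in diameter; this point is on its axis 117 mm above the bench, the pin's top is 130 mm above the bench and 98 mm its lowest free part. Axes as gate_hinge; the bolt slides along -y of this frame (away from the hinge) to go home.
- tub: yellow round tub full of nozzles, 80 mm across, 45 mm tall; origin under its centre. Bystander, loose.
- injector: dark steel fuel injector lying on the bench, 180 mm long along its x, 24 mm high; origin on the bench near its middle. Bystander, loose.
- wrench: steel wrench lying flat along its x, about 180 mm long; origin under its middle. Bystander, loose.
- driver: screwdriver lying along its x, about 200 mm long; origin under its middle. Bystander, loose.
- dish: shallow aluminium dish, 120 mm across, 22 mm high; origin under its centre. Bystander, loose.
- grease: red grease can, 64 mm across, 95 mm tall; origin under its centre. Bystander, loose.
- tin: brown closed tin box, 100 x 70 x 40 mm; origin under its centre. Bystander, loose.

How it is judged:
On the way, in this order (a step that is already met when the one before it is completed fails the run):
1. first the worn filter is in the scrap tray, let go of (x of filter_mid in the frame of scrap_in between -0.045 and 0.045 m and y of filter_mid in the frame of scrap_in between -0.045 and 0.045 m and z of filter_mid in the frame of scrap_in below 0.05 m and contact force between the fingers and filter below 0.5 N and linear speed of filter below 0.05 m/s), for 0.2 s.
2. all the cups present stand nested in one upright stack in the bay's round seat (horizontal distance between each of cup1_mid, cup2_mid, cup3_mid, cup4_mid, cup5_mid, cup6_mid and bay below 0.012 m and angle between each of cup1_mid, cup2_mid, cup3_mid, cup4_mid, cup5_mid, cup6_mid's own z axis and vertical below 0.1 rad and (z of cup1_mid in the frame of bay below 0.034 m or z of cup1_mid in the frame of cup2_mid between 0.016 and 0.024 m or z of cup1_mid in the frame of cup3_mid between 0.016 and 0.024 m or z of cup1_mid in the frame of cup4_mid between 0.016 and 0.024 m or z of cup1_mid in the frame of cup5_mid between 0.016 and 0.024 m or z of cup1_mid in the frame of cup6_mid between 0.016 and 0.024 m) and (z of cup2_mid in the frame of bay below 0.034 m or z of cup2_mid in the frame of cup1_mid between 0.016 and 0.024 m or z of cup2_mid in the frame of cup3_mid between 0.016 and 0.024 m or z of cup2_mid in the frame of cup4_mid between 0.016 and 0.024 m or z of cup2_mid in the frame of cup5_mid between 0.016 and 0.024 m or z of cup2_mid in the frame of cup6_mid between 0.016 and 0.024 m) and (z of cup3_mid in the frame of bay below 0.034 m or z of cup3_mid in the frame of cup1_mid between 0.016 and 0.024 m or z of cup3_mid in the frame of cup2_mid between 0.016 and 0.024 m or z of cup3_mid in the frame of cup4_mid between 0.016 and 0.024 m or z of cup3_mid in the frame of cup5_mid between 0.016 and 0.024 m or z of cup3_mid in the frame of cup6_mid between 0.016 and 0.024 m) and (z of cup4_mid in the frame of bay below 0.034 m or z of cup4_mid in the frame of cup1_mid between 0.016 and 0.024 m or z of cup4_mid in the frame of cup2_mid between 0.016 and 0.024 m or z of cup4_mid in the frame of cup3_mid between 0.016 and 0.024 m or z of cup4_mid in the frame of cup5_mid between 0.016 and 0.024 m or z of cup4_mid in the frame of cup6_mid between 0.016 and 0.024 m) and (z of cup5_mid in the frame of bay below 0.034 m or z of cup5_mid in the frame of cup1_mid between 0.016 and 0.024 m or z of cup5_mid in the frame of cup2_mid between 0.016 and 0.024 m or z of cup5_mid in the frame of cup3_mid between 0.016 and 0.024 m or z of cup5_mid in the frame of cup4_mid between 0.016 and 0.024 m or z of cup5_mid in the frame of cup6_mid between 0.016 and 0.024 m) and (z of cup6_mid in the frame of bay below 0.034 m or z of cup6_mid in the frame of cup1_mid between 0.016 and 0.024 m or z of cup6_mid in the frame of cup2_mid between 0.016 and 0.024 m or z of cup6_mid in the frame of cup3_mid between 0.016 and 0.024 m or z of cup6_mid in the frame of cup4_mid between 0.016 and 0.024 m or z of cup6_mid in the frame of cup5_mid between 0.016 and 0.024 m) and horizontal distance between cup1_mid and cup2_mid below 0.007 m and horizontal distance between each of cup1_mid, cup2_mid and cup3_mid below 0.007 m and horizontal distance between each of cup1_mid, cup2_mid, cup3_mid and cup4_mid below 0.007 m and horizontal distance between each of cup1_mid, cup2_mid, cup3_mid, cup4_mid and cup5_mid below 0.007 m and horizontal distance between each of cup1_mid, cup2_mid, cup3_mid, cup4_mid, cup5_mid and cup6_mid below 0.007 m), for 0.2 s.
3. then the gate is shut (value of joint gate below 0.05 rad), for 0.2 s.
4. then the bolt is home in the keeper (value of joint bolt above 0.026 m and value of joint gate below 0.05 rad), for 0.2 s.
At the end, for the whole second after the job is handed in: Filter in the scrap tray (within 45 mm of its centre each way). All cups in one stack in the seat (within 12 mm of its centre), upright to 0.1 rad, concentric to 7 mm, each 20 mm (+-4) above the next lower, at rest; gate shut to 0.05 rad, bolt 26 mm or more of 30 home (all of step 2 and all of step 4 and x of filter_mid in the frame of scrap_in between -0.045 and 0.045 m and y of filter_mid in the frame of scrap_in between -0.045 and 0.045 m and z of filter_mid in the frame of scrap_in below 0.05 m and linear speed of each of cup1, cup2, cup3, cup4, cup5, cup6 below 0.02 m/s); the robot touches nothing.
It fails at once if the bolt is pushed out (more than 15 mm) while the gate is still open by more than 0.1 rad (value of joint bolt above 0.015 m and value of joint gate above 0.1 rad).
It fails at once if a bystander is moved by more than 50 mm (distance of any of tub, injector, wrench, driver, dish, grease, tin from where it was at the start of the episode above 0.05 m).
It fails at once if the grease can or the tub is tipped over (angle between any of grease, tub's own z axis and vertical above 0.6 rad).
Of cup1, cup2, cup3, cup4, cup5, cup6 only 4 to 6 are there at a start; the rules pass over those that are not, and their reading is None.
At some moment in a run one of cup1, cup2, cup3, cup4, cup5, cup6 may be knocked a few centimetres aside while the robot is not near it.
It also fails if it takes over 208 s, if anything falls off the work surface, if the arm or the gripper's body presses on something with over 40 N, if the wrist force passes 120 N, or if a joint passes its speed limit or range.

## Working session

There is one attempt and no reset: what is moved stays moved. The work goes in short steps, Python scripts to look and compute and a tool call to move; the robot and the scene stay as the last step left them, time stands still between calls to the robot, and variables do not carry over. Pictures are saved under pics/ and viewed, at most 14 in all, crops included, and the job is handed in when it is done.

Besides the shell and the picture viewer there is one more tool, called after "Call:" by a JSON object that holds its "op" and its "data", one argument or row to a line. servo_tool: Moves the arm, as the interface text tells. Shifts and turns lie within -1 to 1; 1 stands for 25 mm of shift or 6 degrees of turn. Its arguments: {"type":"object","properties":{"commands":{"type":"array","items":{"type":"array","items":{"type":"number"}}}},"required":["commands"]}

```bash
ls; mkdir -p pics; cat > h.py <<'E'
import numpy as np, cv2
from cell import bot, viewer
def snap(n, save=None):
    o=bot.observe(); s=viewer.snapshot(n)
    if n=="wrist":
        T=np.eye(4); T[:3,:3]=np.array(o["orientation"]); T[:3,3]=o["tool_pos"]
        M=T@np.array(s["tool_from_camera"]); s["Rw"]=M[:3,:3]; s["c"]=M[:3,3]
    else:
        R=np.array(s["R"]); s["Rw"]=R.T; s["c"]=-R.T@np.array(s["t"])
    if save: cv2.imwrite(f"pics/{save}.png", s["img"][:,:,::-1])
    return s
def rays(s,uv):
    uv=np.asarray(uv,float).reshape(-1,1,2)
    p=cv2.undistortPoints(uv,np.array(s["K"]),np.array(s["dist_coeffs"])).reshape(-1,2)
    return np.c_[p,np.ones(len(p))]@s["Rw"].T
def plane(s,uv,z):
    d=rays(s,uv); return s["c"]+d*((z-s["c"][2])/d[:,2])[:,None]
def cloud(s):
    h,w=s["depth"].shape; v,u=np.mgrid[:h,:w]
    d=rays(s,np.c_[u.ravel(),v.ravel()])
    P=s["c"]+d*s["depth"].reshape(-1,1)
    return P.reshape(h,w,3)
E
python3 - <<'E'
from h import *
for n in("scene","side","wrist"):
    s=snap(n,n+"0"); print(n,s["c"].round(3),s["Rw"][:,2].round(2),np.array(s["K"])[0,0])
o=bot.observe(); print(o)
E
```

```text
pics
scene [ 1.509 -0.101  1.108] [-0.68  0.07 -0.73] 403.95809775500726
side [0.2   0.785 0.725] [ 0.34 -0.74 -0.58] 358.3001027372505
wrist [0.624 0.08  0.374] [-0.   -0.31 -0.95] 275.32431006826005
{'clock': 0.15, 'joint_positions': array([-1.90044059e-02,  4.23665902e-01,  1.63047086e+00, -1.46174258e-05,
        1.08859477e+00, -1.90300948e-02]), 'qd': array([-0.00202081, -0.0025214 , -0.00387978, -0.00099287,  0.00034903,
       -0.00098812]), 'effort': array([-4.44887983e-04, -5.57771087e+01, -2.82016718e+01, -7.78417484e-05,
        4.77195630e-03,  2.40273175e-05]), 'tool_pos': array([6.24599866e-01, 2.66717976e-05, 2.30741018e-01]), 'orientation': array([[-3.24698674e-05,  9.99999351e-01, -1.13891875e-03],
       [ 9.99999999e-01,  3.24797902e-05,  8.69405068e-06],
       [ 8.73103688e-06, -1.13891846e-03, -9.99999351e-01]]), 'force': array([ 0.10712634, -1.33584675,  0.14752846]), 'ft_torque': array([ 0.00832314, -0.00082534,  0.02707789]), 'grip_force': 0.0, 'width': 0.08533705103694798}
```

View pics/scene0.png

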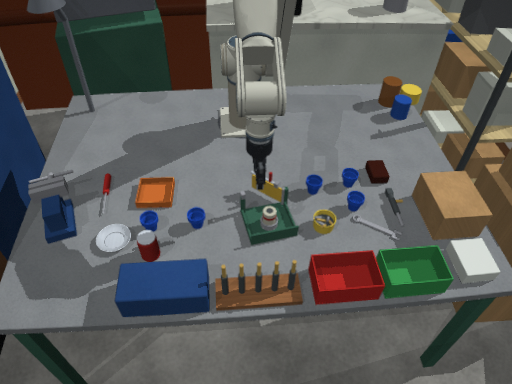

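View pics/side0.png

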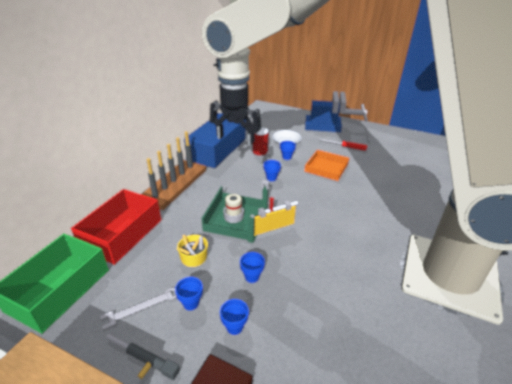

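The scene view shows five blue cups at about (314,184), (350,177), (356,201), (149,221) and (196,218). The filter is in the caddy at (269,214), the scrap tray at (155,192) and the open gate at (267,186). The blue can at (401,107) needs a check.

```bash
cat >> h.py <<'E'
def blobs(s,lo,hi,amin=60):
    hsv=cv2.cvtColor(s["img"],cv2.COLOR_RGB2HSV); m=cv2.inRange(hsv,lo,hi)
    n,l,st,c=cv2.connectedComponentsWithStats(m)
    return [(l==i) for i in range(1,n) if st[i,4]>=amin]
BLUE=((108,150,60),(128,255,255)); YEL=((22,150,100),(32,255,255)); ORG=((6,160,120),(17,255,255)); RED=((0,150,60),(6,255,255))
GRN=((70,60,30),(90,255,140)); CREAM=((15,10,170),(32,110,255))
E
python3 - <<'E'
from h import *
for n in("scene","side"):
    s=snap(n); P=cloud(s)
    for nm,c,a in(("blue",BLUE,60),("yel",YEL,20),("org",ORG,100),("red",RED,8),("green",GRN,100),("cream",CREAM,20)):
        for m in blobs(s,*c,a):
            v,u=np.where(m); q=P[m]; ok=(s["depth"][m]>0); q=q[ok]
            if len(q)<4: continue
            lo,hi=np.percentile(q,[3,97],axis=0)
            if hi[0]<-.3 or hi[0]>1.2 : continue
            t=q[q[:,2]>hi[2]-.008]
            print(n,nm,m.sum(),(int(u.mean()),int(v.mean())),"lo",lo.round(3),"hi",hi.round(3),"topmid",((t.min(0)+t.max(0))/2).round(3))
E
```

```text
scene blue 3333 (16, 141) lo [-0.532 -1.283 -0.598] hi [-0.109 -1.269  0.008] topmid [-0.491 -1.277  0.049]
scene blue 375 (400, 106) lo [-0.037  0.698  0.006] hi [0.033 0.765 0.091] topmid [-0.007  0.736  0.089]
scene blue 236 (349, 176) lo [0.404 0.348 0.009] hi [0.465 0.403 0.059] topmid [0.435 0.375 0.057]
scene blue 236 (313, 183) lo [0.432 0.202 0.008] hi [0.493 0.255 0.059] topmid [0.464 0.228 0.056]
scene blue 260 (354, 199) lo [0.528 0.336 0.01 ] hi [0.588 0.392 0.06 ] topmid [0.56  0.362 0.057]
scene blue 330 (50, 205) lo [ 0.524 -0.725  0.106] hi [ 0.608 -0.663  0.114] topmid [ 0.566 -0.696  0.111]
scene blue 495 (62, 222) lo [ 0.481 -0.73   0.009] hi [ 0.634 -0.637  0.064] topmid [ 0.568 -0.685  0.074]
scene blue 284 (195, 216) lo [ 0.565 -0.235  0.013] hi [ 0.625 -0.183  0.059] topmid [ 0.596 -0.209  0.057]
scene blue 280 (149, 219) lo [ 0.568 -0.395  0.012] hi [ 0.626 -0.343  0.061] topmid [ 0.597 -0.368  0.058]
scene blue 4573 (162, 287) lo [ 0.816 -0.418  0.019] hi [ 0.936 -0.177  0.102] topmid [ 0.873 -0.3    0.101]
scene yel 249 (411, 91) lo [-0.181  0.792  0.01 ] h
[... 4105 characters left out ...]
.634]
side cream 114 (233, 200) lo [0.594 0.024 0.066] hi [0.634 0.067 0.079] topmid [0.614 0.046 0.076]
side cream 122 (282, 220) lo [ 0.432 -0.093 -0.001] hi [0.51  0.08  0.091] topmid [0.456 0.032 0.089]
side cream 61 (232, 212) lo [0.593 0.049 0.03 ] hi [0.624 0.068 0.049] topmid [0.608 0.061 0.045]
side cream 98 (184, 248) lo [ 0.602  0.158 -0.002] hi [0.711 0.272 0.049] topmid [0.666 0.244 0.046]
side cream 23 (200, 238) lo [ 0.625  0.156 -0.   ] hi [0.663 0.212 0.05 ] topmid [0.632 0.204 0.046]
side cream 40 (404, 279) lo [0.096 0.032 0.004] hi [0.11  0.11  0.015] topmid [0.103 0.069 0.012]
side cream 24 (3, 356) lo [0.726 0.647 0.051] hi [0.793 0.669 0.123] topmid [0.728 0.663 0.122]
```

Call:
{"op": "servo_tool", "data": {
  "commands": [
    [0, 0, 0, 0.88, -0.22, 0, 1],
    [0, 0, 0, 0.88, -0.22, 0, 1],
    [0, 0, -1, 0, 0, 0.4, 1],
    [0, 0, -1, 0, 0, 0.4, 1],
    [0, 0, -1, 0, 0, 0.4, 1],
    [0, 0, -1, 0, 0, 0.4, 1],
    [0, 0, -1, 0, 0, 0.4, 1],
    [0, 0, -1, 0, 0, 0.4, 1]
  ]
}}

```text
clock: 1.05
tool_pos: [0.6139, 0.0441, 0.1708]
orientation: [[-0.591, 0.806, -0.0], [0.806, 0.591, -0.0], [0.0, -0.0, -1.0]]
force: [-0.3, 0.3, -0.2]
width: 0.085
grip_force: 0.0
```

Call:
{"op": "servo_tool", "data": {
  "commands": [
    [0, 0, -1, 0, 0, 0.4, 1],
    [0, 0, -0.5, 0, 0, 0, 1],
    [0, 0, 0, 0, 0, 0, 1]
  ]
}}

```text
clock: 1.35
tool_pos: [0.6137, 0.044, 0.1608]
orientation: [[-0.707, 0.707, -0.001], [0.707, 0.707, -0.0], [0.001, -0.001, -1.0]]
force: [-0.0, 0.2, 0.1]
width: 0.0856
grip_force: 0.0
```

```bash
python3 - <<'E'
from h import *
s=snap("wrist","w1"); P=cloud(s)
q=P[(P[:,:,2]>.068)&(P[:,:,2]<.082)&(np.hypot(P[:,:,0]-.6135,P[:,:,1]-.044)<.035)]
print(len(q),q.min(0),q.max(0)); o=bot.observe(); print(o["clock"],o["tool_pos"],o["orientation"].round(3),o["force"])
E
```

```text
2114 [0.58874298 0.02028817 0.06808669] [0.63456026 0.06592592 0.07930894]
1.4 [0.61398384 0.0440261  0.16117464] [[-0.706  0.708 -0.   ]
 [ 0.708  0.706 -0.   ]
 [ 0.    -0.    -1.   ]] [-0.0224658  -1.04465292  0.03044058]
```

View pics/w1.png

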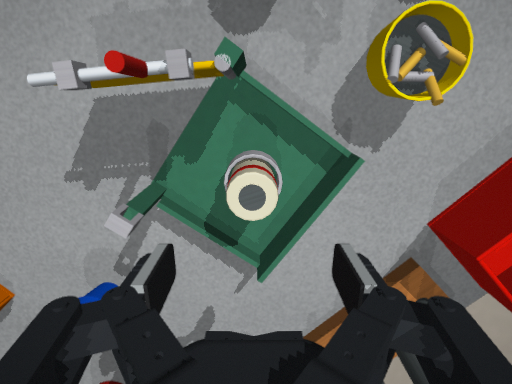

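The filter sits at about (252,195), centred between the fingers. The hinge post is at (230,57), the keeper post at (125,220) and the red knob at (125,65), all clear of the gripper.

Call:
{"op": "servo_tool", "data": {
  "commands": [
    [0, 0, 0, 0, 0, 1, 1],
    [0, 0, 0, 0, 0, 1, 1],
    [0, 0, 0, 0, 0, 1, 1],
    [0, 0, 0, 0, 0, 1, 1],
    [0, 0, 0, 0, 0, 1, 1],
    [0, 0, 0, 0, 0, 0, 0],
    [0, 0, 0, 0, 0, 0, 0],
    [0, 0, 0, 0, 0, 0, 0]
  ]
}}

```text
clock: 2.2
tool_pos: [0.615, 0.044, 0.038]
orientation: [[-0.707, 0.707, 0.002], [0.707, 0.707, -0.0], [-0.001, 0.001, -1.0]]
force: [2.3, 0.3, -0.9]
width: 0.0456
grip_force: 61.6
```

Call:
{"op": "servo_tool", "data": {
  "commands": [
    [0, 0, 0, 0, 0, 0, 0],
    [0, 0, 0, 0, 0, 0, 0],
    [0, 0, 0, 0, 0, -0.4, 0],
    [0, 0, 0, 0, 0, -1, 0],
    [0, 0, 0, 0, 0, -1, 0],
    [0, 0, 0, 0, 0, -1, 0],
    [0, 0, 0, 0, 0, -1, 0],
    [0, 0, 0, 0, 0, 0, 0]
  ]
}}

```text
clock: 3.0
tool_pos: [0.6162, 0.0442, 0.1503]
orientation: [[-0.707, 0.707, 0.007], [0.707, 0.707, 0.0], [-0.004, 0.005, -1.0]]
force: [0.7, 0.2, -2.9]
width: 0.0456
grip_force: 61.9
```

Call:
{"op": "servo_tool", "data": {
  "commands": [
    [0, 0, 0, -0.38, -0.98, 0, 0],
    [0, 0, 0, -0.38, -0.98, 0, 0],
    [0, 0, 0, -0.38, -0.98, 0, 0],
    [0, 0, 0, -0.38, -0.98, 0, 0],
    [0, 0, 0, -0.38, -0.98, 0, 0],
    [0, 0, 0, -0.38, -0.98, 0, 0],
    [0, 0, 0, -0.38, -0.98, 0, 0],
    [0, 0, 0, -0.38, -0.98, 0, 0]
  ]
}}

```text
clock: 3.8
tool_pos: [0.5278, -0.149, 0.1453]
orientation: [[-0.707, 0.707, -0.002], [0.707, 0.707, 0.001], [0.001, -0.001, -1.0]]
force: [0.5, -0.3, -2.3]
width: 0.0456
grip_force: 62.2
```

Call:
{"op": "servo_tool", "data": {
  "commands": [
    [0, 0, 0, -0.38, -0.98, 0, 0],
    [0, 0, 0, -0.38, -0.98, 0, 0],
    [0, 0, 0, -0.38, -0.98, 0, 0],
    [0, 0, 0, -0.38, -0.98, 0, 0],
    [0, 0, 0, -0.38, -0.98, 0, 0],
    [0, 0, 0, -0.38, -0.98, 0, 0],
    [0, 0, 0, -0.38, -0.98, 0, 0],
    [0, 0, 0, -0.38, -0.98, 0, 0]
  ]
}}

```text
clock: 4.6
tool_pos: [0.4431, -0.341, 0.1453]
orientation: [[-0.707, 0.707, -0.001], [0.707, 0.707, 0.001], [0.002, -0.0, -1.0]]
force: [1.2, -0.2, -2.6]
width: 0.0459
grip_force: 62.2
```

Call:
{"op": "servo_tool", "data": {
  "commands": [
    [0, 0, 0, -0.38, -0.98, 0, 0],
    [0, 0, 0, 0, 0, 0, 0],
    [0, 0, 0, 0, 0, 0, 0]
  ]
}}

```text
clock: 4.9
tool_pos: [0.4329, -0.3644, 0.1454]
orientation: [[-0.706, 0.708, -0.001], [0.708, 0.706, 0.001], [0.002, 0.0, -1.0]]
force: [0.1, 0.5, -2.1]
width: 0.0461
grip_force: 62.4
```

Call:
{"op": "servo_tool", "data": {
  "commands": [
    [0, 0, 0, 0, 0, 1, 0],
    [0, 0, 0, 0, 0, 1, 0],
    [0, 0, 0, 0, 0, 1, 0],
    [0, 0, 0, 0, 0, 0.9, 0],
    [0, 0, 0, 0, 0, 0.4, 0],
    [0, 0, 0, 0, 0, 0, 0],
    [0, 0, 0, 0, 0, 0, 1],
    [0, 0, 0, 0, 0, 0, 1]
  ]
}}

```text
clock: 5.7
tool_pos: [0.4345, -0.3651, 0.0399]
orientation: [[-0.707, 0.707, 0.002], [0.707, 0.707, -0.001], [-0.002, 0.0, -1.0]]
force: [0.8, 0.7, -0.1]
width: 0.0731
grip_force: 0.0
```

Call:
{"op": "servo_tool", "data": {
  "commands": [
    [0, 0, 0, 0, 0, 0, 1],
    [0, 0, 0, 0, 0, 0, 1],
    [0, 0, 0, 0, 0, -1, 1],
    [0, 0, 0, 0, 0, -1, 1],
    [0, 0, 0, 0, 0, -1, 1],
    [0, 0, 0, 0, 0, -1, 1],
    [0, 0, 0, 0, 0, -1, 1],
    [0, 0, 0, 0, 0, -0.5, 1]
  ]
}}

```text
clock: 6.5
tool_pos: [0.4344, -0.3654, 0.1789]
orientation: [[-0.707, 0.707, 0.003], [0.707, 0.707, -0.002], [-0.004, 0.0, -1.0]]
force: [-0.1, 0.2, 0.8]
width: 0.0857
grip_force: 0.0
```

```bash
cat >> h.py <<'E'
def cups(n):
    s=snap(n); P=cloud(s); r=[]
    for m in blobs(s,*BLUE,40):
        q=P[m&(s["depth"]>0)]
        t=q[(q[:,2]>.054)&(q[:,2]<.07)]
        if len(t)<10: continue
        lo,hi=np.percentile(t,[2,98],axis=0); c=(lo+hi)/2
        if .3<c[0]<.75 and abs(c[1])<.55: r.append((c[:2].round(4),(hi-lo)[:2].round(3),round(float(np.percentile(q[:,2],98)),3)))
    return r
def lower_ring(): pass
E
python3 - <<'E'
from h import *
s=snap("wrist","w2"); P=cloud(s)
q=P[(P[:,:,2]>.066)&(P[:,:,2]<.085)&(np.hypot(P[:,:,0]-.433,P[:,:,1]+.364)<.045)]
print(len(q),q.min(0),q.max(0))
m=cv2.inRange(cv2.cvtColor(s["img"],cv2.COLOR_RGB2HSV),*ORG)>0
q=P[m]; lo,hi=np.percentile(q,[.5,99.5],axis=0); print("tray",lo,hi,cv2.minAreaRect(q[:,:2].astype(np.float32)))
for n in("scene","side"): print(n,*cups(n),sep="\n")
s=snap("scene");P=cloud(s)
# caddy: seat ring / posts
h=P[(P[:,:,2]>.03)&(P[:,:,2]<.1)&(P[:,:,0]>.5)&(P[:,:,0]<.72)&(P[:,:,1]>-.08)&(P[:,:,1]<.16)]
for a,b in((.03,.04),(.045,.056),(.07,.1)):
    q=h[(h[:,2]>a)&(h[:,2]<b)]; print(a,len(q),q.min(0).round(3),q.max(0).round(3))
print(bot.observe()["tool_pos"])
E
```

```text
1838 [ 0.40922441 -0.38623273  0.06607231] [ 0.45552136 -0.34018446  0.07752687]
tray [ 0.36914917 -0.43018461  0.00271491] [ 0.4990758  -0.30032072  0.03264653] ((0.43435877561569214, -0.3658234179019928), (0.1294427067041397, 0.12946921586990356), 87.39599609375)
scene
(array([0.4365, 0.3742]), array([0.061, 0.059]), 0.06)
(array([0.463 , 0.2288]), array([0.06 , 0.055]), 0.06)
(array([0.5584, 0.3638]), array([0.063, 0.058]), 0.06)
(array([ 0.5967, -0.2086]), array([0.062, 0.057]), 0.06)
(array([ 0.5976, -0.3685]), array([0.063, 0.057]), 0.062)
side
(array([ 0.597 , -0.3666]), array([0.055, 0.063]), 0.061)
(array([ 0.5938, -0.2059]), array([0.056, 0.063]), 0.061)
(array([0.4614, 0.2308]), array([0.06 , 0.061]), 0.061)
(array([0.5575, 0.3657]), array([0.059, 0.061]), 0.062)
(array([0.435 , 0.3762]), array([0.059, 0.06 ]), 0.062)
0.03 137 [ 0.502 -0.05   0.03 ] [0.698 0.136 0.04 ]
0.045 124 [ 0.501 -0.05   0.045] [0.699 0.135 0.056]
0.07 112 [ 0.501 -0.05   0.07 ] [0.561 0.12  0.1  ]
[ 0.43333341 -0.36444144  0.17578072]
```

View pics/w2.png

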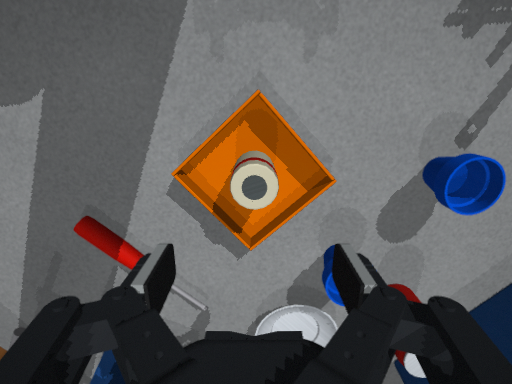

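The filter stands in the tray at (255,185) and has been released. Next is cup E.

Call:
{"op": "servo_tool", "data": {
  "commands": [
    [0, 0, 0, -0.94, 0.91, 0, 1],
    [0, 0, 0, -0.94, 0.91, 0, 1],
    [0, 0, 0, -0.94, 0.91, 0, 1],
    [0, 0, 0, -0.94, 0.91, 0, 1],
    [0, 0, 0, -0.94, 0.91, 0, 1],
    [0, 0, 0, 0, 0, 1, 1],
    [0, 0, 0, 0, 0, 1, 1],
    [0, 0, 0, 0, 0, 0, 1]
  ]
}}

```text
clock: 7.5
tool_pos: [0.5942, -0.3651, 0.1203]
orientation: [[-0.707, 0.707, -0.008], [0.707, 0.707, 0.005], [0.01, -0.002, -1.0]]
force: [-0.6, 0.4, -0.3]
width: 0.0851
grip_force: 0.0
```

```bash
python3 - <<'E'
from h import *
print(cups("wrist")); o=bot.observe(); print(o["tool_pos"],o["force"])
E
```

```text
[(array([ 0.5925, -0.2092]), array([0.059, 0.06 ]), 0.061), (array([ 0.596 , -0.3693]), array([0.06, 0.06]), 0.061)]
[ 0.59520906 -0.36597138  0.12262887] [-0.08845436 -0.48444872  0.02567568]
```

Call:
{"op": "servo_tool", "data": {
  "commands": [
    [0, 0, 0, -0.1, -0.04, 0.95, 1],
    [0, 0, 0, 0, 0, 0.95, 1],
    [0, 0, 0, 0, 0, 0.95, 1],
    [0, 0, 0, 0, 0, 0.95, 1],
    [0, 0, 0, 0, 0, 0, 1],
    [0, 0, 0, 0, 0, 0, 0],
    [0, 0, 0, 0, 0, 0, 0],
    [0, 0, 0, 0, 0, 0, 0]
  ]
}}

```text
clock: 8.35
tool_pos: [0.5996, -0.3708, 0.0338]
orientation: [[-0.707, 0.707, 0.003], [0.707, 0.707, -0.002], [-0.004, 0.001, -1.0]]
force: [-0.1, -0.3, 5.5]
width: 0.0604
grip_force: 65.1
```

Call:
{"op": "servo_tool", "data": {
  "commands": [
    [0, 0, 0, 0, 0, 0, 0],
    [0, 0, 0, 0, 0, -0.6, 0],
    [0, 0, 0, 0, 0, -1, 0],
    [0, 0, 0, 0, 0, -1, 0],
    [0, 0, 0, 0, 0, -1, 0],
    [0, 0, 0, 0, 0, -1, 0],
    [0, 0, 0, 0, 0, -1, 0],
    [0, 0, 0, 0, 0, 0, 0]
  ]
}}

```text
clock: 9.15
tool_pos: [0.6004, -0.3711, 0.1769]
orientation: [[-0.707, 0.707, 0.007], [0.707, 0.707, -0.004], [-0.008, 0.002, -1.0]]
force: [0.2, 0.3, -1.0]
width: 0.061
grip_force: 65.1
```

```bash
python3 - <<'E'
from h import *
print(cups("scene"),cups("side")); s=snap("wrist","w3")
s=snap("side"); P=cloud(s)
v=viewer
# seat ring: points z .025-.034 near bay centre
for n in("scene","side"):
    s=snap(n); P=cloud(s)
    r=np.hypot(P[:,:,0]-.612,P[:,:,1]-.043)
    q=P[(r<.036)&(P[:,:,2]>.027)&(P[:,:,2]<.036)]
    print(n,len(q),q.min(0),q.max(0),np.median(q,0))
o=bot.observe(); print(o["tool_pos"],o["force"],o["width"])
E
```

```text
[(array([0.4352, 0.3746]), array([0.06 , 0.059]), 0.059), (array([0.4643, 0.2299]), array([0.063, 0.053]), 0.059), (array([0.5586, 0.3634]), array([0.064, 0.058]), 0.06), (array([ 0.5962, -0.2088]), array([0.062, 0.058]), 0.059)] [(array([ 0.5932, -0.2056]), array([0.054, 0.065]), 0.061), (array([0.461 , 0.2306]), array([0.059, 0.062]), 0.061), (array([0.5575, 0.366 ]), array([0.059, 0.061]), 0.062), (array([0.4353, 0.3762]), array([0.059, 0.061]), 0.062)]
scene 39 [0.58395128 0.01480762 0.02703665] [0.64471331 0.07265244 0.03343823] [0.60888741 0.04310289 0.02926927]
side 87 [0.58683558 0.01599355 0.02720287] [0.64607837 0.07543559 0.03430209] [0.61724694 0.04585297 0.0301305 ]
[ 0.59747014 -0.36930805  0.16990387] [-0.49234086  0.56169832 -1.00938193] 0.06067883793611586
```

View pics/w3.png

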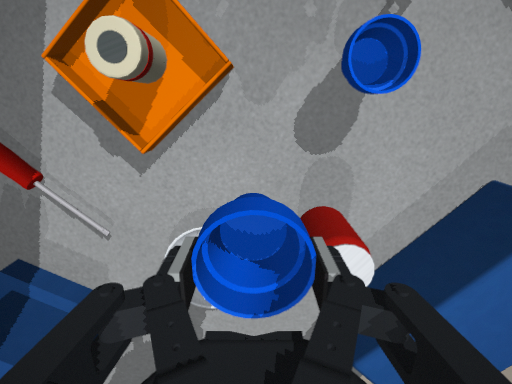

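The cup is gripped squarely, with its rim around (254,255). Next I carry it to the seat.

Call:
{"op": "servo_tool", "data": {
  "commands": [
    [0, 0, 0, 0.8, 0.87, 0, 0],
    [0, 0, 0, 0.8, 0.87, 0, 0],
    [0, 0, 0, 0.8, 0.87, 0, 0],
    [0, 0, 0, 0.8, 0.87, 0, 0],
    [0, 0, 0, 0.8, 0.87, 0, 0],
    [0, 0, 0, 0.8, 0.87, 0, 0],
    [0, 0, 0, 0.8, 0.87, 0, 0]
  ]
}}

```text
clock: 10.15
tool_pos: [0.6063, -0.1618, 0.1702]
orientation: [[-0.707, 0.707, -0.002], [0.707, 0.707, 0.001], [0.002, -0.001, -1.0]]
force: [0.3, 0.1, 0.0]
width: 0.0605
grip_force: 65.1
```

Call:
{"op": "servo_tool", "data": {
  "commands": [
    [0, 0, 0, 0.8, 0.87, 0, 0],
    [0, 0, 0, 0.8, 0.87, 0, 0],
    [0, 0, 0, 0.8, 0.87, 0, 0],
    [0, 0, 0, 0.8, 0.87, 0, 0],
    [0, 0, 0, 0.8, 0.87, 0, 0],
    [0, 0, 0, 0.8, 0.87, 0, 0],
    [0, 0, 0, 0.8, 0.87, 0, 0],
    [0, 0, 0, 0, 0, 0, 0]
  ]
}}

```text
clock: 10.95
tool_pos: [0.6151, 0.0466, 0.1704]
orientation: [[-0.709, 0.705, -0.002], [0.705, 0.709, 0.001], [0.002, -0.001, -1.0]]
force: [0.2, -0.1, -0.9]
width: 0.0607
grip_force: 65.1
```

Call:
{"op": "servo_tool", "data": {
  "commands": [
    [0, 0, 0, 0, 0, 0, 0]
  ]
}}

```text
clock: 11.05
tool_pos: [0.6151, 0.0439, 0.1704]
orientation: [[-0.708, 0.706, -0.002], [0.706, 0.708, -0.0], [0.001, -0.001, -1.0]]
force: [-1.2, -0.2, -0.7]
width: 0.0605
grip_force: 65.1
```

```bash
cat >> h.py <<'E'
def held(n):
    "held cup in tool frame (world-axis offsets from TCP): rim centre, top, bottom"
    o=bot.observe(); tp=np.array(o["tool_pos"]); s=snap(n); P=cloud(s); b=None
    for m in blobs(s,*BLUE,40):
        q=P[m&(s["depth"]>0)]-tp; q=q[np.hypot(q[:,0],q[:,1])<.045]; q=q[(q[:,2]<.06)&(q[:,2]>-.06)]
        if len(q)>30 and (b is None or len(q)>len(b)): b=q
    if b is None: return None
    zt=np.percentile(b[:,2],98); t=b[b[:,2]>zt-.006]; lo,hi=np.percentile(t,[2,98],axis=0)
    return ((lo+hi)/2).round(4),(hi-lo).round(3),"ztop",round(zt,4),"zmin",np.percentile(b[:,2],1).round(4)
E
python3 - <<'E'
from h import *
for n in("scene","side","wrist"): print(n,held(n))
o=bot.observe(); print(o["tool_pos"],o["force"],o["width"])
E
```

```text
scene (array([ 0.0012, -0.0081,  0.0267]), array([0.062, 0.04 , 0.012]), 'ztop', np.float64(0.0264), 'zmin', np.float64(-0.0286))
side (array([0.0004, 0.0037, 0.0257]), array([0.059, 0.061, 0.007]), 'ztop', np.float64(0.0281), 'zmin', np.float64(-0.0261))
wrist (array([-0.0029,  0.0018,  0.0249]), array([0.06 , 0.06 , 0.006]), 'ztop', np.float64(0.0275), 'zmin', np.float64(-0.0145))
[0.61535197 0.04252898 0.17091034] [ 0.06700614 -0.09285263 -0.94727243] 0.06015577621587268
```

Call:
{"op": "servo_tool", "data": {
  "commands": [
    [0, 0, 0, 0, 0, 0.95, 0],
    [0, 0, 0, 0, 0, 0.95, 0],
    [0, 0, 0, 0, 0, 0.95, 0],
    [0, 0, 0, 0, 0, 0.95, 0],
    [0, 0, 0, 0, 0, 0.7, 0],
    [0, 0, 0, 0, 0, 0.3, 0],
    [0, 0, 0, 0, 0, 0.3, 0],
    [0, 0, 0, 0, 0, 0.1, 0]
  ]
}}

```text
clock: 12.0
tool_pos: [0.6156, 0.043, 0.0411]
orientation: [[-0.707, 0.708, -0.0], [0.708, 0.707, -0.0], [0.0, -0.0, -1.0]]
force: [-0.5, -0.4, 0.1]
width: 0.0604
grip_force: 65.1
```

Call:
{"op": "servo_tool", "data": {
  "commands": [
    [0, 0, 0, 0, 0, 0, 0],
    [0, 0, 0, 0, 0, 0, 0]
  ]
}}

```text
clock: 12.2
tool_pos: [0.6161, 0.0435, 0.0421]
orientation: [[-0.707, 0.707, 0.001], [0.707, 0.707, 0.0], [-0.001, 0.001, -1.0]]
force: [-0.0, 0.1, -0.5]
width: 0.0609
grip_force: 65.1
```

```bash
python3 - <<'E'
from h import *
s=snap("side","s4"); print(held("side"))
cv2.imwrite("pics/s4c.png",cv2.resize(s["img"][140:260,170:310,::-1],None,fx=4,fy=4))
o=bot.observe(); print(o["tool_pos"],o["force"],o["width"])
E
```

```text
(array([0.0004, 0.0034, 0.0268]), array([0.06 , 0.062, 0.007]), 'ztop', np.float64(0.0291), 'zmin', np.float64(-0.0096))
[0.61608347 0.04356378 0.04207773] [-0.19695347  0.79892984  0.02053754] 0.060581411126421576
```

Call:
{"op": "servo_tool", "data": {
  "commands": [
    [0, 0, 0, 0, 0, 0.1, 0],
    [0, 0, 0, 0, 0, 0.06, 0],
    [0, 0, 0, 0, 0, 0, 0],
    [0, 0, 0, 0, 0, 0, 1],
    [0, 0, 0, 0, 0, 0, 1],
    [0, 0, 0, 0, 0, 0, 1],
    [0, 0, 0, 0, 0, 0, 1]
  ]
}}

```text
clock: 13.0
tool_pos: [0.6155, 0.0435, 0.0371]
orientation: [[-0.707, 0.707, -0.0], [0.707, 0.707, -0.0], [0.0, -0.0, -1.0]]
force: [0.7, -0.2, 0.5]
width: 0.0854
grip_force: 0.0
```

Call:
{"op": "servo_tool", "data": {
  "commands": [
    [0, 0, 0, 0, 0, -1, 1],
    [0, 0, 0, 0, 0, -1, 1],
    [0, 0, 0, 0, 0, -1, 1],
    [0, 0, 0, 0, 0, -1, 1],
    [0, 0, 0, 0, 0, -1, 1],
    [0, 0, 0, 0, 0, 0, 1],
    [0, 0, 0, 0, 0, 0, 1]
  ]
}}

```text
clock: 13.7
tool_pos: [0.6156, 0.0435, 0.1624]
orientation: [[-0.707, 0.707, 0.001], [0.707, 0.707, 0.0], [-0.0, 0.0, -1.0]]
force: [-0.5, 0.1, -0.4]
width: 0.0854
grip_force: 0.0
```

```bash
python3 - <<'E'
from h import *
s=snap("wrist","w5")
for n in("scene","side","wrist"): print(n,*cups(n),sep="\n")
o=bot.observe(); print(o["tool_pos"],o["clock"])
E
```

```text
scene
(array([0.4372, 0.3749]), array([0.064, 0.059]), 0.06)
(array([0.4635, 0.2291]), array([0.061, 0.056]), 0.058)
(array([0.5592, 0.3635]), array([0.061, 0.059]), 0.059)
(array([ 0.5958, -0.2086]), array([0.061, 0.058]), 0.06)
(array([0.6168, 0.0441]), array([0.063, 0.059]), 0.065)
side
(array([ 0.5941, -0.2061]), array([0.056, 0.065]), 0.061)
(array([0.6167, 0.0469]), array([0.059, 0.061]), 0.068)
(array([0.4612, 0.2305]), array([0.06 , 0.061]), 0.062)
(array([0.558 , 0.3661]), array([0.059, 0.061]), 0.062)
(array([0.4356, 0.3763]), array([0.058, 0.06 ]), 0.062)
wrist
(array([0.6133, 0.0448]), array([0.059, 0.06 ]), 0.067)
[0.61469786 0.04345946 0.16086694] 13.9
```

View pics/w5.png

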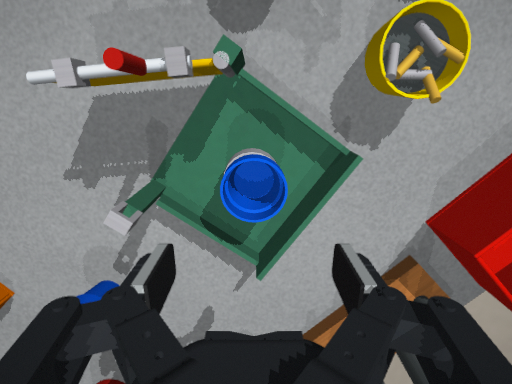

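The cup is seated, with its rim at (253,187) inside the ring. Next is cup D.

Call:
{"op": "servo_tool", "data": {
  "commands": [
    [0, 0, 0, -0.82, -0.96, 0, 1],
    [0, 0, 0, -0.82, -0.96, 0, 1],
    [0, 0, 0, -0.82, -0.96, 0, 1],
    [0, 0, 0, -0.82, -0.96, 0, 1],
    [0, 0, 0, -0.82, -0.96, 0, 1],
    [0, 0, 0, -0.82, -0.96, 0, 1],
    [0, 0, 0, -0.82, -0.96, 0, 1],
    [0, 0, 0, -0.8, -0.93, 0, 1]
  ]
}}

```text
clock: 14.7
tool_pos: [0.5952, -0.2085, 0.1611]
orientation: [[-0.707, 0.707, -0.002], [0.707, 0.707, 0.001], [0.002, -0.001, -1.0]]
force: [0.3, -0.5, -0.2]
width: 0.0851
grip_force: 0.0
```

Call:
{"op": "servo_tool", "data": {
  "commands": [
    [0, 0, 0, 0, 0, 0.9, 1],
    [0, 0, 0, 0, 0, 0.9, 1],
    [0, 0, 0, 0, 0, 0, 1]
  ]
}}

```text
clock: 15.0
tool_pos: [0.5931, -0.2068, 0.1134]
orientation: [[-0.707, 0.708, -0.007], [0.708, 0.707, 0.003], [0.007, -0.003, -1.0]]
force: [0.3, 0.4, -0.7]
width: 0.0855
grip_force: 0.0
```

```bash
python3 - <<'E'
from h import *
print(cups("wrist")); o=bot.observe(); print(o["tool_pos"],o["force"])
E
```

```text
[(array([ 0.5926, -0.2082]), array([0.06, 0.06]), 0.061)]
[ 0.59432573 -0.20689425  0.11512901] [ 0.56986578 -0.76576749 -0.10807849]
```

Call:
{"op": "servo_tool", "data": {
  "commands": [
    [0, 0, 0, 0, 0, 0.9, 1],
    [0, 0, 0, 0, 0, 0.9, 1],
    [0, 0, 0, 0, 0, 0.9, 1],
    [0, 0, 0, 0, 0, 0.65, 1],
    [0, 0, 0, 0, 0, 0, 1],
    [0, 0, 0, 0, 0, 0, 0],
    [0, 0, 0, 0, 0, 0, 0],
    [0, 0, 0, 0, 0, 0, 0]
  ]
}}

```text
clock: 15.85
tool_pos: [0.5972, -0.2078, 0.0355]
orientation: [[-0.707, 0.707, 0.003], [0.707, 0.707, -0.001], [-0.003, 0.001, -1.0]]
force: [-0.4, 0.2, 5.2]
width: 0.0599
grip_force: 65.1
```

Call:
{"op": "servo_tool", "data": {
  "commands": [
    [0, 0, 0, 0, 0, 0, 0],
    [0, 0, 0, 0, 0, -0.6, 0],
    [0, 0, 0, 0, 0, -1, 0],
    [0, 0, 0, 0, 0, -1, 0],
    [0, 0, 0, 0, 0, -1, 0],
    [0, 0, 0, 0, 0, -1, 0],
    [0, 0, 0, 0, 0, -1, 0],
    [0, 0, 0, 0, 0, -0.6, 0]
  ]
}}

```text
clock: 16.65
tool_pos: [0.5968, -0.2076, 0.192]
orientation: [[-0.707, 0.707, 0.003], [0.707, 0.707, -0.001], [-0.003, 0.002, -1.0]]
force: [-0.3, -0.7, -0.7]
width: 0.0598
grip_force: 65.2
```

Call:
{"op": "servo_tool", "data": {
  "commands": [
    [0, 0, 0, 0, 0, 0, 0],
    [0, 0, 0, 0, 0, 0, 0]
  ]
}}

```text
clock: 16.85
tool_pos: [0.5956, -0.2072, 0.1885]
orientation: [[-0.707, 0.707, -0.0], [0.707, 0.707, 0.0], [0.0, -0.0, -1.0]]
force: [-0.3, 0.3, -1.6]
width: 0.0597
grip_force: 65.2
```

```bash
python3 - <<'E'
from h import *
print(held("side"),held("wrist")); o=bot.observe(); print(o["tool_pos"],o["width"])
E
```

```text
(array([-0.0018,  0.0028,  0.0233]), array([0.056, 0.062, 0.007]), 'ztop', np.float64(0.0259), 'zmin', np.float64(-0.0311)) (array([-0.0023,  0.0013,  0.0231]), array([0.06 , 0.06 , 0.006]), 'ztop', np.float64(0.0258), 'zmin', np.float64(-0.0163))
[ 0.59504198 -0.20700227  0.1871745 ] 0.0596249533203182
```

Call:
{"op": "servo_tool", "data": {
  "commands": [
    [0, 0, 0, 0.82, 0.96, 0, 0],
    [0, 0, 0, 0.82, 0.96, 0, 0],
    [0, 0, 0, 0.82, 0.96, 0, 0],
    [0, 0, 0, 0.82, 0.96, 0, 0],
    [0, 0, 0, 0.82, 0.96, 0, 0],
    [0, 0, 0, 0.82, 0.96, 0, 0],
    [0, 0, 0, 0.82, 0.96, 0, 0],
    [0, 0, 0, 0.8, 0.94, 0, 0]
  ]
}}

```text
clock: 17.75
tool_pos: [0.6149, 0.0449, 0.1869]
orientation: [[-0.707, 0.707, -0.003], [0.707, 0.707, -0.0], [0.002, -0.002, -1.0]]
force: [0.7, -0.0, -1.8]
width: 0.06
grip_force: 65.2
```

Call:
{"op": "servo_tool", "data": {
  "commands": [
    [0, 0, 0, 0, 0, 0, 0],
    [0, 0, 0, 0, 0, 0.9, 0],
    [0, 0, 0, 0, 0, 0.9, 0],
    [0, 0, 0, 0, 0, 0.4, 0],
    [0, 0, 0, 0, 0, 0, 0],
    [0, 0, 0, 0, 0, 0, 0]
  ]
}}

```text
clock: 18.35
tool_pos: [0.6159, 0.0433, 0.1336]
orientation: [[-0.707, 0.707, -0.0], [0.707, 0.707, -0.0], [0.0, -0.0, -1.0]]
force: [0.6, -0.8, -0.8]
width: 0.0597
grip_force: 65.2
```

```bash
python3 - <<'E'
from h import *
print(held("side"),held("wrist")); o=bot.observe(); print(o["tool_pos"],o["width"])
E
```

```text
(array([-0.0003,  0.003 ,  0.0243]), array([0.056, 0.06 , 0.008]), 'ztop', np.float64(0.0261), 'zmin', np.float64(-0.0332)) (array([-0.0024,  0.0013,  0.0232]), array([0.06 , 0.06 , 0.006]), 'ztop', np.float64(0.0258), 'zmin', np.float64(-0.0164))
[0.61648564 0.04343408 0.13449173] 0.0600074537873238
```

Call:
{"op": "servo_tool", "data": {
  "commands": [
    [0, 0, 0, 0, 0, 0.9, 0],
    [0, 0, 0, 0, 0, 0.9, 0],
    [0, 0, 0, 0, 0, 0.4, 0],
    [0, 0, 0, 0, 0, 0.3, 0],
    [0, 0, 0, 0, 0, 0.2, 0],
    [0, 0, 0, 0, 0, 0.2, 0],
    [0, 0, 0, 0, 0, 0, 0],
    [0, 0, 0, 0, 0, 0, 0]
  ]
}}

```text
clock: 19.25
tool_pos: [0.6163, 0.0437, 0.0616]
orientation: [[-0.707, 0.707, 0.001], [0.707, 0.707, 0.0], [-0.001, 0.001, -1.0]]
force: [-0.8, 0.3, 0.8]
width: 0.0598
grip_force: 65.2
```

```bash
python3 - <<'E'
from h import *
print(held("side")); o=bot.observe(); print(o["tool_pos"],o["width"],o["force"])
E
```

```text
(array([0.0005, 0.0034, 0.024 ]), array([0.058, 0.062, 0.008]), 'ztop', np.float64(0.0259), 'zmin', np.float64(-0.0241))
[0.61628329 0.04374596 0.06162279] 0.059941456996534956 [ 0.39746702 -0.05786816  0.23459297]
```

Call:
{"op": "servo_tool", "data": {
  "commands": [
    [0, 0, 0, 0, 0, 0, 1],
    [0, 0, 0, 0, 0, 0, 1],
    [0, 0, 0, 0, 0, 0, 1],
    [0, 0, 0, 0, 0, -0.9, 1],
    [0, 0, 0, 0, 0, -1, 1],
    [0, 0, 0, 0, 0, -1, 1],
    [0, 0, 0, 0, 0, -1, 1],
    [0, 0, 0, 0, 0, -1, 1]
  ]
}}

```text
clock: 20.1
tool_pos: [0.6156, 0.0437, 0.1846]
orientation: [[-0.707, 0.707, -0.0], [0.707, 0.707, 0.0], [0.0, -0.0, -1.0]]
force: [0.4, -0.1, 1.4]
width: 0.0855
grip_force: 0.0
```

Call:
{"op": "servo_tool", "data": {
  "commands": [
    [0, 0, 0, 0, 0, 0, 1],
    [0, 0, 0, 0, 0, 0, 1]
  ]
}}

```text
clock: 20.3
tool_pos: [0.6158, 0.0437, 0.1839]
orientation: [[-0.707, 0.707, 0.001], [0.707, 0.707, 0.0], [-0.001, 0.001, -1.0]]
force: [-0.0, -0.2, 0.2]
width: 0.0854
grip_force: 0.0
```

```bash
cat >> h.py <<'E'
def stack(n):
    s=snap(n); P=cloud(s); b=np.zeros(s["depth"].shape,bool)
    for m in blobs(s,*BLUE,20): b|=m
    q=P[b&(s["depth"]>0)]; q=q[np.hypot(q[:,0]-.6155,q[:,1]-.045)<.05]; q=q[q[:,2]<.17]
    zt=np.percentile(q[:,2],98); t=q[q[:,2]>zt-.006]; lo,hi=np.percentile(t,[2,98],axis=0)
    return ((lo+hi)/2).round(4),(hi-lo).round(3),round(zt,4)
E
python3 - <<'E'
from h import *
for n in("scene","side","wrist"): print(n,stack(n))
for n in("scene","side"): print(n,*cups(n),sep="\n")
o=bot.observe(); print(o["tool_pos"],o["clock"])
E
```

```text
scene (array([0.6178, 0.0454, 0.0824]), array([0.062, 0.058, 0.007]), np.float64(0.0849))
side (array([0.617 , 0.0471, 0.0854]), array([0.06 , 0.061, 0.006]), np.float64(0.0877))
wrist (array([0.6137, 0.0445, 0.0848]), array([0.06 , 0.06 , 0.006]), np.float64(0.0873))
scene
(array([0.4358, 0.374 ]), array([0.059, 0.059]), 0.059)
(array([0.463 , 0.2285]), array([0.063, 0.055]), 0.06)
(array([0.5587, 0.3636]), array([0.061, 0.059]), 0.059)
(array([0.6167, 0.0443]), array([0.06 , 0.053]), 0.086)
side
(array([0.6153, 0.0477]), array([0.057, 0.06 ]), 0.088)
(array([0.4611, 0.2306]), array([0.06 , 0.062]), 0.062)
(array([0.5575, 0.3659]), array([0.059, 0.06 ]), 0.062)
(array([0.4353, 0.3763]), array([0.058, 0.06 ]), 0.062)
[0.61502179 0.04362807 0.18224742] 20.55
```

Call:
{"op": "servo_tool", "data": {
  "commands": [
    [0, 0, 0, 0.96, 0.093, 0, 1],
    [0, 0, 0, 0.96, 0.093, 0, 1],
    [0, 0, 0, 0.96, 0.093, 0, 1],
    [0, 0, 0, 0.96, 0.093, 0, 1],
    [0, 0, 0, 0.96, 0.093, 0, 1],
    [0, 0, 0, 0.96, 0.093, 0, 1],
    [0, 0, 0, 0.96, 0.093, 0, 1],
    [0, 0, 0, 0.96, 0.093, 0, 1]
  ]
}}

```text
clock: 21.35
tool_pos: [0.4922, 0.1932, 0.1829]
orientation: [[-0.707, 0.707, -0.001], [0.707, 0.707, -0.0], [0.0, -0.001, -1.0]]
force: [-0.0, 1.2, -0.2]
width: 0.0853
grip_force: 0.0
```

Call:
{"op": "servo_tool", "data": {
  "commands": [
    [0, 0, 0, 0.96, 0.093, 0, 1],
    [0, 0, 0, 0.96, 0.093, 0, 1],
    [0, 0, 0, 0, 0, 0.9, 1],
    [0, 0, 0, 0, 0, 0.9, 1],
    [0, 0, 0, 0, 0, 0.9, 1],
    [0, 0, 0, 0, 0, 0, 1],
    [0, 0, 0, 0, 0, 0, 1]
  ]
}}

```text
clock: 22.05
tool_pos: [0.4622, 0.2297, 0.1157]
orientation: [[-0.707, 0.707, -0.002], [0.707, 0.707, -0.001], [0.001, -0.002, -1.0]]
force: [-0.0, -0.2, -0.6]
width: 0.085
grip_force: 0.0
```

```bash
python3 - <<'E'
from h import *
print(cups("wrist"),cups("scene")); o=bot.observe(); print(o["tool_pos"],o["force"])
E
```

```text
[(array([0.4336, 0.3737]), array([0.058, 0.06 ]), 0.061), (array([0.5551, 0.3639]), array([0.06, 0.06]), 0.061), (array([0.4597, 0.2295]), array([0.06, 0.06]), 0.061)] [(array([0.4354, 0.3734]), array([0.062, 0.06 ]), 0.06), (array([0.4626, 0.2285]), array([0.061, 0.055]), 0.06), (array([0.5589, 0.3634]), array([0.062, 0.058]), 0.059), (array([0.6168, 0.0434]), array([0.062, 0.056]), 0.085)]
[0.46312913 0.23006885 0.11685223] [-0.64364951  0.17640728  0.75251424]
```

Call:
{"op": "servo_tool", "data": {
  "commands": [
    [0, 0, 0, 0, 0, 0.9, 1],
    [0, 0, 0, 0, 0, 0.9, 1],
    [0, 0, 0, 0, 0, 0.9, 1],
    [0, 0, 0, 0, 0, 0.65, 1],
    [0, 0, 0, 0, 0, 0, 1],
    [0, 0, 0, 0, 0, 0, 0],
    [0, 0, 0, 0, 0, 0, 0],
    [0, 0, 0, 0, 0, 0, 0]
  ]
}}

```text
clock: 22.95
tool_pos: [0.4635, 0.2302, 0.0343]
orientation: [[-0.707, 0.707, 0.002], [0.707, 0.707, 0.001], [-0.001, 0.002, -1.0]]
force: [-1.6, -0.7, 8.4]
width: 0.0606
grip_force: 63.0
```

Call:
{"op": "servo_tool", "data": {
  "commands": [
    [0, 0, 0, 0, 0, 0, 0],
    [0, 0, 0, 0, 0, -0.6, 0],
    [0, 0, 0, 0, 0, -1, 0],
    [0, 0, 0, 0, 0, -1, 0],
    [0, 0, 0, 0, 0, -1, 0],
    [0, 0, 0, 0, 0, -1, 0],
    [0, 0, 0, 0, 0, -1, 0],
    [0, 0, 0, 0, 0, -1, 0]
  ]
}}

```text
clock: 23.75
tool_pos: [0.4626, 0.2299, 0.1998]
orientation: [[-0.707, 0.707, 0.002], [0.707, 0.707, 0.001], [-0.001, 0.002, -1.0]]
force: [1.0, -0.6, -0.2]
width: 0.0603
grip_force: 64.9
```

Call:
{"op": "servo_tool", "data": {
  "commands": [
    [0, 0, 0, 0, 0, -0.4, 0],
    [0, 0, 0, 0, 0, 0, 0],
    [0, 0, 0, 0, 0, 0, 0]
  ]
}}

```text
clock: 24.05
tool_pos: [0.4621, 0.2296, 0.207]
orientation: [[-0.707, 0.707, -0.0], [0.707, 0.707, -0.0], [0.0, -0.0, -1.0]]
force: [0.6, 0.5, -1.9]
width: 0.0601
grip_force: 65.0
```

```bash
python3 - <<'E'
from h import *
print(held("side"),held("wrist")); o=bot.observe(); print(o["tool_pos"],o["width"])
E
```

```text
(array([0.0005, 0.0028, 0.0272]), array([0.059, 0.061, 0.011]), 'ztop', np.float64(0.0274), 'zmin', np.float64(-0.0284)) (array([-0.0022,  0.0013,  0.0243]), array([0.06 , 0.06 , 0.006]), 'ztop', np.float64(0.0269), 'zmin', np.float64(-0.0151))
[0.46168902 0.22943874 0.20612512] 0.06016114898296324
```

Call:
{"op": "servo_tool", "data": {
  "commands": [
    [0, 0, 0, -0.96, -0.09, 0, 0],
    [0, 0, 0, -0.96, -0.09, 0, 0],
    [0, 0, 0, -0.96, -0.09, 0, 0],
    [0, 0, 0, -0.96, -0.09, 0, 0],
    [0, 0, 0, -0.96, -0.09, 0, 0],
    [0, 0, 0, -0.96, -0.09, 0, 0],
    [0, 0, 0, -0.96, -0.09, 0, 0],
    [0, 0, 0, -0.96, -0.09, 0, 0]
  ]
}}

```text
clock: 24.95
tool_pos: [0.5854, 0.0804, 0.2056]
orientation: [[-0.707, 0.707, -0.003], [0.707, 0.707, -0.0], [0.002, -0.002, -1.0]]
force: [0.1, 0.5, -1.0]
width: 0.0603
grip_force: 65.0
```

Call:
{"op": "servo_tool", "data": {
  "commands": [
    [0, 0, 0, -0.96, -0.09, 0, 0],
    [0, 0, 0, -0.96, -0.09, 0, 0],
    [0, 0, 0, 0, 0, 0, 0],
    [0, 0, 0, 0, 0, 0.9, 0],
    [0, 0, 0, 0, 0, 0.9, 0],
    [0, 0, 0, 0, 0, 0.4, 0],
    [0, 0, 0, 0, 0, 0, 0],
    [0, 0, 0, 0, 0, 0, 0]
  ]
}}

```text
clock: 25.75
tool_pos: [0.6163, 0.0445, 0.1524]
orientation: [[-0.707, 0.707, -0.0], [0.707, 0.707, 0.0], [0.0, -0.0, -1.0]]
force: [-0.1, 0.4, -0.7]
width: 0.0602
grip_force: 65.0
```

```bash
python3 - <<'E'
from h import *
print(held("side"),held("wrist")); o=bot.observe(); print(o["tool_pos"],o["width"])
E
```

```text
(array([-0.0002,  0.0039,  0.0251]), array([0.057, 0.061, 0.007]), 'ztop', np.float64(0.0272), 'zmin', np.float64(-0.0308)) (array([-0.0023,  0.0013,  0.0242]), array([0.06 , 0.06 , 0.006]), 'ztop', np.float64(0.0268), 'zmin', np.float64(-0.0152))
[0.61693294 0.04445557 0.1533234 ] 0.0602421075606362
```

Call:
{"op": "servo_tool", "data": {
  "commands": [
    [0, 0, 0, 0, -0.06, 0.9, 0],
    [0, 0, 0, 0, 0, 0.9, 0],
    [0, 0, 0, 0, 0, 0.4, 0],
    [0, 0, 0, 0, 0, 0.3, 0],
    [0, 0, 0, 0, 0, 0.2, 0],
    [0, 0, 0, 0, 0, 0.2, 0],
    [0, 0, 0, 0, 0, 0, 0],
    [0, 0, 0, 0, 0, 0, 0]
  ]
}}

```text
clock: 26.65
tool_pos: [0.616, 0.0432, 0.0806]
orientation: [[-0.707, 0.707, 0.002], [0.707, 0.707, 0.0], [-0.001, 0.001, -1.0]]
force: [0.7, -0.0, 1.8]
width: 0.0599
grip_force: 66.2
```

```bash
python3 - <<'E'
from h import *
print(held("side")); o=bot.observe(); print(o["tool_pos"],o["width"],o["force"])
E
```

```text
(array([-0.0015,  0.003 ,  0.0258]), array([0.054, 0.061, 0.008]), 'ztop', np.float64(0.0274), 'zmin', np.float64(-0.0426))
[0.61597939 0.04322367 0.08056267] 0.06012558905017482 [0.1043227  1.03265831 1.39245485]
```

Call:
{"op": "servo_tool", "data": {
  "commands": [
    [0, 0, 0, 0, 0, 0, 1],
    [0, 0, 0, 0, 0, 0, 1],
    [0, 0, 0, 0, 0, 0, 1],
    [0, 0, 0, 0, 0, -0.9, 1],
    [0, 0, 0, 0, 0, -1, 1],
    [0, 0, 0, 0, 0, -1, 1],
    [0, 0, 0, 0, 0, -1, 1],
    [0, 0, 0, 0, 0, -1, 1]
  ]
}}

```text
clock: 27.5
tool_pos: [0.6149, 0.0431, 0.2032]
orientation: [[-0.707, 0.707, -0.0], [0.707, 0.707, -0.0], [0.0, -0.0, -1.0]]
force: [-0.3, 0.6, 0.3]
width: 0.0852
grip_force: 0.0
```

Call:
{"op": "servo_tool", "data": {
  "commands": [
    [0, 0, 0, 0, 0, 0, 1],
    [0, 0, 0, 0, 0, 0, 1]
  ]
}}

```text
clock: 27.7
tool_pos: [0.6152, 0.0432, 0.2025]
orientation: [[-0.707, 0.707, 0.001], [0.707, 0.707, 0.0], [-0.0, 0.0, -1.0]]
force: [-0.7, -0.4, -0.9]
width: 0.0855
grip_force: 0.0
```

```bash
python3 - <<'E'
from h import *
for n in("scene","side","wrist"): print(n,stack(n))
for n in("scene","side"): print(n,*cups(n),sep="\n")
o=bot.observe(); print(o["tool_pos"],o["clock"])
E
```

```text
scene (array([0.6166, 0.0446, 0.103 ]), array([0.061, 0.058, 0.008]), np.float64(0.1047))
side (array([0.6164, 0.046 , 0.1049]), array([0.059, 0.061, 0.007]), np.float64(0.107))
wrist (array([0.6134, 0.0437, 0.1047]), array([0.06 , 0.06 , 0.006]), np.float64(0.1072))
scene
(array([0.4369, 0.3747]), array([0.063, 0.061]), 0.059)
(array([0.5581, 0.3632]), array([0.061, 0.055]), 0.059)
(array([0.6197, 0.0423]), array([0.055, 0.051]), 0.105)
side
(array([0.6093, 0.0563]), array([0.045, 0.044]), 0.107)
(array([0.5577, 0.366 ]), array([0.059, 0.06 ]), 0.062)
(array([0.4352, 0.3764]), array([0.059, 0.06 ]), 0.062)
[0.61452763 0.04310506 0.20103103] 27.95
```

Call:
{"op": "servo_tool", "data": {
  "commands": [
    [0, 0, 0, 0.97, 0.68, 0, 1],
    [0, 0, 0, 0.97, 0.68, 0, 1],
    [0, 0, 0, 0.97, 0.68, 0, 1],
    [0, 0, 0, 0.97, 0.68, 0, 1],
    [0, 0, 0, 0.97, 0.68, 0, 1],
    [0, 0, 0, 0.97, 0.68, 0, 1],
    [0, 0, 0, 0.97, 0.68, 0, 1],
    [0, 0, 0, 0.97, 0.68, 0, 1]
  ]
}}

```text
clock: 28.75
tool_pos: [0.5735, 0.2775, 0.2014]
orientation: [[-0.707, 0.707, -0.001], [0.707, 0.707, -0.001], [0.0, -0.001, -1.0]]
force: [-0.7, -0.2, -0.0]
width: 0.0852
grip_force: 0.0
```

Call:
{"op": "servo_tool", "data": {
  "commands": [
    [0, 0, 0, 0.97, 0.68, 0, 1],
    [0, 0, 0, 0.97, 0.68, 0, 1],
    [0, 0, 0, 0.97, 0.68, 0, 1],
    [0, 0, 0, 0, 0, 1, 1],
    [0, 0, 0, 0, 0, 1, 1],
    [0, 0, 0, 0, 0, 1, 1],
    [0, 0, 0, 0, 0, 0, 1],
    [0, 0, 0, 0, 0, 0, 1]
  ]
}}

```text
clock: 29.55
tool_pos: [0.5586, 0.3638, 0.1268]
orientation: [[-0.707, 0.707, -0.001], [0.707, 0.707, -0.001], [0.0, -0.002, -1.0]]
force: [0.2, 0.6, 0.6]
width: 0.0852
grip_force: 0.0
```

```bash
python3 - <<'E'
from h import *
print(cups("wrist"),cups("scene")); o=bot.observe(); print(o["tool_pos"],o["force"])
E
```

```text
[(array([0.4333, 0.3751]), array([0.06, 0.06]), 0.061), (array([0.5555, 0.365 ]), array([0.06, 0.06]), 0.061)] [(array([0.4371, 0.3742]), array([0.059, 0.059]), 0.144), (array([0.5601, 0.363 ]), array([0.061, 0.058]), 0.06), (array([0.6195, 0.042 ]), array([0.055, 0.05 ]), 0.105)]
[0.55963329 0.36437949 0.12851855] [-0.55582762  0.42634111  0.43586322]
```

Call:
{"op": "servo_tool", "data": {
  "commands": [
    [0, 0, 0, 0.03, 0, 0.95, 1],
    [0, 0, 0, 0, 0, 0.95, 1],
    [0, 0, 0, 0, 0, 0.95, 1],
    [0, 0, 0, 0, 0, 0.95, 1],
    [0, 0, 0, 0, 0, 0, 1],
    [0, 0, 0, 0, 0, 0, 0],
    [0, 0, 0, 0, 0, 0, 0],
    [0, 0, 0, 0, 0, 0, 0]
  ]
}}

```text
clock: 30.45
tool_pos: [0.5598, 0.3654, 0.0348]
orientation: [[-0.707, 0.707, 0.003], [0.707, 0.707, 0.002], [-0.001, 0.004, -1.0]]
force: [0.1, -0.2, 5.6]
width: 0.0592
grip_force: 65.8
```

Call:
{"op": "servo_tool", "data": {
  "commands": [
    [0, 0, 0, 0, 0, 0, 0],
    [0, 0, 0, 0, 0, -0.6, 0],
    [0, 0, 0, 0, 0, -1, 0],
    [0, 0, 0, 0, 0, -1, 0],
    [0, 0, 0, 0, 0, -1, 0],
    [0, 0, 0, 0, 0, -1, 0],
    [0, 0, 0, 0, 0, -1, 0],
    [0, 0, 0, 0, 0, -1, 0]
  ]
}}

```text
clock: 31.25
tool_pos: [0.5582, 0.3644, 0.1998]
orientation: [[-0.707, 0.707, 0.001], [0.707, 0.707, 0.001], [-0.0, 0.001, -1.0]]
force: [0.4, -0.4, -1.1]
width: 0.0592
grip_force: 65.0
```

Call:
{"op": "servo_tool", "data": {
  "commands": [
    [0, 0, 0, 0, 0, -1, 0],
    [0, 0, 0, 0, 0, 0, 0],
    [0, 0, 0, 0, 0, 0, 0]
  ]
}}

```text
clock: 31.55
tool_pos: [0.5583, 0.3646, 0.2235]
orientation: [[-0.707, 0.707, 0.001], [0.707, 0.707, 0.001], [-0.0, 0.002, -1.0]]
force: [-0.4, -2.0, -1.0]
width: 0.0592
grip_force: 65.0
```

```bash
python3 - <<'E'
from h import *
print(held("side"),held("wrist")); o=bot.observe(); print(o["tool_pos"],o["width"])
E
```

```text
(array([-0.0003,  0.003 ,  0.0242]), array([0.059, 0.06 , 0.007]), 'ztop', np.float64(0.0266), 'zmin', np.float64(-0.0259)) (array([-0.0026,  0.0016,  0.0237]), array([0.06 , 0.06 , 0.006]), 'ztop', np.float64(0.0263), 'zmin', np.float64(-0.0155))
[0.55755334 0.36405893 0.2215001 ] 0.05899128310932578
```

Call:
{"op": "servo_tool", "data": {
  "commands": [
    [0, 0, 0, -0.976, -0.675, 0, 0],
    [0, 0, 0, -0.976, -0.675, 0, 0],
    [0, 0, 0, -0.976, -0.675, 0, 0],
    [0, 0, 0, -0.976, -0.675, 0, 0],
    [0, 0, 0, -0.976, -0.675, 0, 0],
    [0, 0, 0, -0.976, -0.675, 0, 0],
    [0, 0, 0, -0.976, -0.675, 0, 0],
    [0, 0, 0, -0.976, -0.675, 0, 0]
  ]
}}

```text
clock: 32.45
tool_pos: [0.6001, 0.1297, 0.2208]
orientation: [[-0.707, 0.707, -0.003], [0.707, 0.707, -0.001], [0.002, -0.002, -1.0]]
force: [0.2, 0.2, -1.0]
width: 0.0593
grip_force: 65.0
```

Call:
{"op": "servo_tool", "data": {
  "commands": [
    [0, 0, 0, -0.976, -0.675, 0, 0],
    [0, 0, 0, -0.976, -0.675, 0, 0],
    [0, 0, 0, -0.976, -0.675, 0, 0],
    [0, 0, 0, 0, 0, 0, 0],
    [0, 0, 0, 0, 0, 0.9, 0],
    [0, 0, 0, 0, 0, 0.9, 0],
    [0, 0, 0, 0, 0, 0, 0],
    [0, 0, 0, 0, 0, 0, 0]
  ]
}}

```text
clock: 33.25
tool_pos: [0.6162, 0.044, 0.1766]
orientation: [[-0.707, 0.707, -0.002], [0.707, 0.707, 0.0], [0.002, -0.002, -1.0]]
force: [-0.1, 0.0, -0.3]
width: 0.0591
grip_force: 64.9
```

```bash
python3 - <<'E'
from h import *
print(held("side"),held("wrist")); o=bot.observe(); print(o["tool_pos"],o["width"])
E
```

```text
(array([0.0006, 0.0042, 0.0245]), array([0.059, 0.061, 0.007]), 'ztop', np.float64(0.0267), 'zmin', np.float64(-0.0303)) (array([-0.0027,  0.0016,  0.0237]), array([0.06 , 0.06 , 0.006]), 'ztop', np.float64(0.0264), 'zmin', np.float64(-0.0156))
[0.61734486 0.04394162 0.17809405] 0.059193224912064586
```

Call:
{"op": "servo_tool", "data": {
  "commands": [
    [0, 0, 0, -0.02, -0.08, 0.9, 0],
    [0, 0, 0, 0, 0, 0.9, 0],
    [0, 0, 0, 0, 0, 0.5, 0],
    [0, 0, 0, 0, 0, 0.3, 0],
    [0, 0, 0, 0, 0, 0.2, 0],
    [0, 0, 0, 0, 0, 0.25, 0],
    [0, 0, 0, 0, 0, 0, 0],
    [0, 0, 0, 0, 0, 0, 0]
  ]
}}

```text
clock: 34.15
tool_pos: [0.6161, 0.0418, 0.1015]
orientation: [[-0.707, 0.707, 0.001], [0.707, 0.707, 0.0], [-0.0, 0.001, -1.0]]
force: [0.2, 0.1, -0.5]
width: 0.0589
grip_force: 65.1
```

```bash
python3 - <<'E'
from h import *
print(held("side")); o=bot.observe(); print(o["tool_pos"],o["width"],o["force"])
E
```

```text
(array([-0.0004,  0.0031,  0.0246]), array([0.057, 0.061, 0.008]), 'ztop', np.float64(0.0262), 'zmin', np.float64(-0.0585))
[0.6159539  0.04172827 0.10146984] 0.05901956685753974 [-0.2628628  -0.37859768 -0.89568671]
```

Call:
{"op": "servo_tool", "data": {
  "commands": [
    [0, 0, 0, 0, 0, 0.03, 0],
    [0, 0, 0, 0, 0, 0, 1],
    [0, 0, 0, 0, 0, 0, 1],
    [0, 0, 0, 0, 0, 0, 1],
    [0, 0, 0, 0, 0, -0.9, 1],
    [0, 0, 0, 0, 0, -1, 1],
    [0, 0, 0, 0, 0, -1, 1],
    [0, 0, 0, 0, 0, -1, 1]
  ]
}}

```text
clock: 35.0
tool_pos: [0.6155, 0.0417, 0.1986]
orientation: [[-0.707, 0.707, -0.001], [0.707, 0.707, -0.0], [0.0, -0.0, -1.0]]
force: [0.4, 0.4, 0.1]
width: 0.0854
grip_force: 0.0
```

Call:
{"op": "servo_tool", "data": {
  "commands": [
    [0, 0, 0, 0, 0, -0.5, 1],
    [0, 0, 0, 0, 0, 0, 1],
    [0, 0, 0, 0, 0, 0, 1]
  ]
}}

```text
clock: 35.3
tool_pos: [0.6153, 0.0417, 0.2095]
orientation: [[-0.707, 0.707, -0.001], [0.707, 0.707, -0.0], [0.001, -0.001, -1.0]]
force: [-0.1, 0.1, -0.2]
width: 0.0854
grip_force: 0.0
```

```bash
python3 - <<'E'
from h import *
for n in("scene","side","wrist"): print(n,stack(n))
for n in("scene","side"): print(n,*cups(n),sep="\n")
o=bot.observe(); print(o["tool_pos"],o["clock"])
E
```

```text
scene (array([0.6171, 0.0422, 0.1233]), array([0.061, 0.058, 0.008]), np.float64(0.1251))
side (array([0.6168, 0.0455, 0.124 ]), array([0.058, 0.06 , 0.007]), np.float64(0.1262))
wrist (array([0.614 , 0.0428, 0.1246]), array([0.06 , 0.06 , 0.006]), np.float64(0.1272))
scene
(array([0.4366, 0.3744]), array([0.063, 0.06 ]), 0.06)
(array([0.638 , 0.0436]), array([0.02 , 0.054]), 0.125)
side
(array([0.6091, 0.0567]), array([0.045, 0.044]), 0.127)
(array([0.4351, 0.3762]), array([0.058, 0.061]), 0.062)
[0.61517942 0.04167953 0.20906418] 35.55
```

Call:
{"op": "servo_tool", "data": {
  "commands": [
    [0, 0, 0, 0.966, 0.29, 0, 1],
    [0, 0, 0, 0.966, 0.29, 0, 1],
    [0, 0, 0, 0.966, 0.29, 0, 1],
    [0, 0, 0, 0.966, 0.29, 0, 1],
    [0, 0, 0, 0.966, 0.29, 0, 1],
    [0, 0, 0, 0.966, 0.29, 0, 1],
    [0, 0, 0, 0.966, 0.29, 0, 1],
    [0, 0, 0, 0.966, 0.29, 0, 1]
  ]
}}

```text
clock: 36.35
tool_pos: [0.5194, 0.2201, 0.2098]
orientation: [[-0.707, 0.707, -0.001], [0.707, 0.707, -0.0], [0.0, -0.001, -1.0]]
force: [0.3, 0.6, 0.1]
width: 0.0855
grip_force: 0.0
```

Call:
{"op": "servo_tool", "data": {
  "commands": [
    [0, 0, 0, 0.966, 0.29, 0, 1],
    [0, 0, 0, 0.966, 0.29, 0, 1],
    [0, 0, 0, 0.966, 0.29, 0, 1],
    [0, 0, 0, 0.966, 0.29, 0, 1],
    [0, 0, 0, 0.966, 0.29, 0, 1],
    [0, 0, 0, 0.966, 0.29, 0, 1],
    [0, 0, 0, 0.966, 0.29, 0, 1],
    [0, 0, 0, 0, 0, 0.8, 1]
  ]
}}

```text
clock: 37.15
tool_pos: [0.4366, 0.3782, 0.1919]
orientation: [[-0.709, 0.705, 0.003], [0.705, 0.709, 0.004], [0.0, 0.005, -1.0]]
force: [0.6, -0.1, -0.8]
width: 0.0857
grip_force: 0.0
```

Call:
{"op": "servo_tool", "data": {
  "commands": [
    [0, 0, 0, 0, 0, 0.9, 1],
    [0, 0, 0, 0, 0, 0.9, 1],
    [0, 0, 0, 0, 0, 0.6, 1],
    [0, 0, 0, 0, 0, 0, 1],
    [0, 0, 0, 0, 0, 0, 1]
  ]
}}

```text
clock: 37.65
tool_pos: [0.4366, 0.3748, 0.1303]
orientation: [[-0.707, 0.707, -0.0], [0.707, 0.707, -0.0], [0.0, -0.0, -1.0]]
force: [-0.2, -0.0, 0.2]
width: 0.0856
grip_force: 0.0
```

```bash
python3 - <<'E'
from h import *
print(cups("wrist"),cups("scene")); o=bot.observe(); print(o["tool_pos"],o["force"])
E
```

```text
[(array([0.4328, 0.3751]), array([0.06, 0.06]), 0.061)] [(array([0.4365, 0.3746]), array([0.063, 0.06 ]), 0.06), (array([0.6309, 0.0425]), array([0.035, 0.056]), 0.124)]
[0.43718426 0.37521594 0.13130739] [0.00489214 0.29778478 0.45885798]
```

Call:
{"op": "servo_tool", "data": {
  "commands": [
    [0, 0, 0, 0.04, -0.05, 0.98, 1],
    [0, 0, 0, 0, 0, 0.98, 1],
    [0, 0, 0, 0, 0, 0.98, 1],
    [0, 0, 0, 0, 0, 0.98, 1],
    [0, 0, 0, 0, 0, 0, 1],
    [0, 0, 0, 0, 0, 0, 0],
    [0, 0, 0, 0, 0, 0, 0],
    [0, 0, 0, 0, 0, 0, 0]
  ]
}}

```text
clock: 38.55
tool_pos: [0.436, 0.3754, 0.0345]
orientation: [[-0.707, 0.707, 0.002], [0.707, 0.707, 0.002], [-0.0, 0.003, -1.0]]
force: [-1.8, -0.9, 6.2]
width: 0.0596
grip_force: 64.5
```

Call:
{"op": "servo_tool", "data": {
  "commands": [
    [0, 0, 0, 0, 0, 0, 0],
    [0, 0, 0, 0, 0, -0.6, 0],
    [0, 0, 0, 0, 0, -1, 0],
    [0, 0, 0, 0, 0, -1, 0],
    [0, 0, 0, 0, 0, -1, 0],
    [0, 0, 0, 0, 0, -1, 0],
    [0, 0, 0, 0, 0, -1, 0],
    [0, 0, 0, 0, 0, -1, 0]
  ]
}}

```text
clock: 39.35
tool_pos: [0.4349, 0.3746, 0.2001]
orientation: [[-0.707, 0.707, 0.001], [0.707, 0.707, 0.001], [-0.0, 0.002, -1.0]]
force: [0.2, 0.8, -0.6]
width: 0.0592
grip_force: 64.8
```

Call:
{"op": "servo_tool", "data": {
  "commands": [
    [0, 0, 0, 0, 0, -1, 0],
    [0, 0, 0, 0, 0, -0.8, 0],
    [0, 0, 0, 0, 0, 0, 0],
    [0, 0, 0, 0, 0, 0, 0]
  ]
}}

```text
clock: 39.75
tool_pos: [0.4349, 0.3745, 0.2433]
orientation: [[-0.707, 0.707, 0.001], [0.707, 0.707, 0.001], [-0.0, 0.002, -1.0]]
force: [0.3, -0.5, -0.4]
width: 0.0593
grip_force: 64.9
```

```bash
python3 - <<'E'
from h import *
print(held("side"),held("wrist")); o=bot.observe(); print(o["tool_pos"],o["width"])
E
```

```text
(array([0.0006, 0.0021, 0.0277]), array([0.059, 0.061, 0.012]), 'ztop', np.float64(0.0276), 'zmin', np.float64(-0.0264)) (array([-0.0022,  0.0012,  0.0243]), array([0.06 , 0.06 , 0.006]), 'ztop', np.float64(0.0269), 'zmin', np.float64(-0.0153))
[0.43429008 0.37404692 0.24160675] 0.05904409551920901
```

Call:
{"op": "servo_tool", "data": {
  "commands": [
    [0, 0, 0, -0.97, -0.284, 0, 0],
    [0, 0, 0, -0.97, -0.284, 0, 0],
    [0, 0, 0, -0.97, -0.284, 0, 0],
    [0, 0, 0, -0.97, -0.284, 0, 0],
    [0, 0, 0, -0.97, -0.284, 0, 0],
    [0, 0, 0, -0.97, -0.284, 0, 0],
    [0, 0, 0, -0.97, -0.284, 0, 0],
    [0, 0, 0, -0.97, -0.284, 0, 0]
  ]
}}

```text
clock: 40.65
tool_pos: [0.5316, 0.196, 0.2409]
orientation: [[-0.707, 0.707, -0.003], [0.707, 0.707, -0.001], [0.001, -0.002, -1.0]]
force: [0.9, 0.4, -0.6]
width: 0.0593
grip_force: 64.9
```

Call:
{"op": "servo_tool", "data": {
  "commands": [
    [0, 0, 0, -0.97, -0.284, 0, 0],
    [0, 0, 0, -0.97, -0.284, 0, 0],
    [0, 0, 0, -0.97, -0.284, 0, 0],
    [0, 0, 0, -0.97, -0.284, 0, 0],
    [0, 0, 0, -0.97, -0.284, 0, 0],
    [0, 0, 0, -0.97, -0.284, 0, 0],
    [0, 0, 0, -0.97, -0.284, 0, 0],
    [0, 0, 0, 0, 0, 0, 0]
  ]
}}

```text
clock: 41.45
tool_pos: [0.6174, 0.0396, 0.2408]
orientation: [[-0.705, 0.709, -0.002], [0.709, 0.705, -0.001], [0.001, -0.002, -1.0]]
force: [0.3, 0.1, -0.8]
width: 0.0593
grip_force: 64.8
```

Call:
{"op": "servo_tool", "data": {
  "commands": [
    [0, 0, 0, 0, 0, 0.9, 0],
    [0, 0, 0, 0, 0, 0.9, 0],
    [0, 0, 0, 0, 0, 0, 0],
    [0, 0, 0, 0, 0, 0, 0]
  ]
}}

```text
clock: 41.85
tool_pos: [0.6161, 0.0425, 0.1966]
orientation: [[-0.707, 0.707, -0.002], [0.707, 0.707, -0.0], [0.002, -0.002, -1.0]]
force: [0.4, -0.1, 0.1]
width: 0.0596
grip_force: 64.9
```

```bash
python3 - <<'E'
from h import *
print(held("side"),held("wrist")); o=bot.observe(); print(o["tool_pos"],o["width"])
E
```

```text
(array([0.0005, 0.003 , 0.0256]), array([0.058, 0.06 , 0.008]), 'ztop', np.float64(0.0277), 'zmin', np.float64(-0.0274)) (array([-0.0022,  0.0012,  0.0243]), array([0.06 , 0.06 , 0.006]), 'ztop', np.float64(0.0269), 'zmin', np.float64(-0.0153))
[0.61726813 0.04244688 0.19814652] 0.05890138035507833
```

Call:
{"op": "servo_tool", "data": {
  "commands": [
    [0, 0, 0, 0, -0.05, 0.9, 0],
    [0, 0, 0, 0, 0, 0.9, 0],
    [0, 0, 0, 0, 0, 0.5, 0],
    [0, 0, 0, 0, 0, 0.3, 0],
    [0, 0, 0, 0, 0, 0.25, 0],
    [0, 0, 0, 0, 0, 0.25, 0],
    [0, 0, 0, 0, 0, 0, 0],
    [0, 0, 0, 0, 0, 0, 0]
  ]
}}

```text
clock: 42.75
tool_pos: [0.6168, 0.0413, 0.1205]
orientation: [[-0.707, 0.707, 0.002], [0.707, 0.707, 0.0], [-0.001, 0.002, -1.0]]
force: [-0.1, -0.2, 0.4]
width: 0.0594
grip_force: 65.2
```

Call:
{"op": "servo_tool", "data": {
  "commands": [
    [0, 0, 0, 0, 0, 0, 1],
    [0, 0, 0, 0, 0, 0, 1],
    [0, 0, 0, 0, 0, 0, 1],
    [0, 0, 0, 0, 0, -0.9, 1],
    [0, 0, 0, 0, 0, -1, 1],
    [0, 0, 0, 0, 0, -1, 1],
    [0, 0, 0, 0, 0, -1, 1],
    [0, 0, 0, 0, 0, 0, 1]
  ]
}}

```text
clock: 43.55
tool_pos: [0.6181, 0.0413, 0.2211]
orientation: [[-0.707, 0.707, 0.006], [0.707, 0.707, 0.0], [-0.004, 0.005, -1.0]]
force: [0.4, -0.2, 0.1]
width: 0.0854
grip_force: 0.0
```

Call:
{"op": "servo_tool", "data": {
  "commands": [
    [0, 0, 0, 0, 0, 0, 1],
    [0, 0, 0, 0, 0, 0, 1]
  ]
}}

```text
clock: 43.75
tool_pos: [0.6151, 0.0411, 0.2161]
orientation: [[-0.707, 0.707, -0.002], [0.707, 0.707, -0.0], [0.001, -0.002, -1.0]]
force: [-0.1, -0.4, -0.9]
width: 0.0855
grip_force: 0.0
```

```bash
python3 - <<'E'
from h import *
for n in("scene","side","wrist"): print(n,stack(n))
s=snap("wrist","w6"); P=cloud(s); 
hsv=cv2.cvtColor(s["img"],cv2.COLOR_RGB2HSV); m=cv2.inRange(hsv,*RED)>0
q=P[m&(P[:,:,2]>.1)&(P[:,:,2]<.14)]; t=q[q[:,2]>.124]; print("knob w",len(q),((t.min(0)+t.max(0))/2),q.max(0))
for n in("scene","side"):
    s=snap(n,n+"6"); P=cloud(s); hsv=cv2.cvtColor(s["img"],cv2.COLOR_RGB2HSV)
    near=(np.hypot(P[:,:,0]-.49,P[:,:,1]-.05)<.12)
    m=(cv2.inRange(hsv,*RED)>0)&near; q=P[m&(P[:,:,2]>.1)&(P[:,:,2]<.14)]; print(n,"knob",len(q),q.mean(0))
    m=(cv2.inRange(hsv,*YEL)>0)&near; q=P[m&(P[:,:,2]>.02)&(P[:,:,2]<.085)]
    a=cv2.fitLine(q[:,:2].astype(np.float32),cv2.DIST_HUBER,0,.01,.01).ravel(); d=(q[:,:2]-a[2:])@a[:2]
    print("panel",len(q),a,a[2:]+a[:2]*np.percentile(d,1),a[2:]+a[:2]*np.percentile(d,99))
    q=P[near&(P[:,:,2]>.088)&(P[:,:,2]<.1)&(P[:,:,1]<-.01)]; print("keeper",len(q),q.min(0),q.max(0)) if len(q) else 0
o=bot.observe(); print(o["tool_pos"],o["clock"])
s=snap("scene"); cv2.imwrite("pics/c6.png",cv2.resize(s["img"][140:250,200:340,::-1],None,fx=5,fy=5))
E
```

```text
scene (array([0.6168, 0.0396, 0.1416]), array([0.061, 0.055, 0.007]), np.float64(0.1439))
side (array([0.6158, 0.045 , 0.145 ]), array([0.057, 0.061, 0.007]), np.float64(0.1473))
wrist (array([0.614 , 0.0415, 0.1447]), array([0.06 , 0.06 , 0.006]), np.float64(0.1472))
knob w 364 [0.48342863 0.05926361 0.12814884] [0.49010153 0.06508325 0.13206808]
scene knob 12 [0.48957646 0.05795501 0.11778782]
panel 225 [0.6497251  0.76016927 0.4716332  0.04043932] [0.43862468 0.00181982] [0.51849049 0.0952617 ]
keeper 18 [ 0.53582877 -0.04931679  0.09010559] [ 0.56067214 -0.03591578  0.09958547]
side knob 22 [0.48378675 0.06449703 0.1178502 ]
panel 608 [0.65316355 0.7572169  0.47666413 0.0538328 ] [0.43576667 0.00642011] [0.51545531 0.09880369]
keeper 18 [ 0.5388962  -0.04960299  0.08809013] [ 0.55933017 -0.03198093  0.09982685]
[0.61564406 0.04118443 0.21660097] 44.05
```

View pics/w6.png

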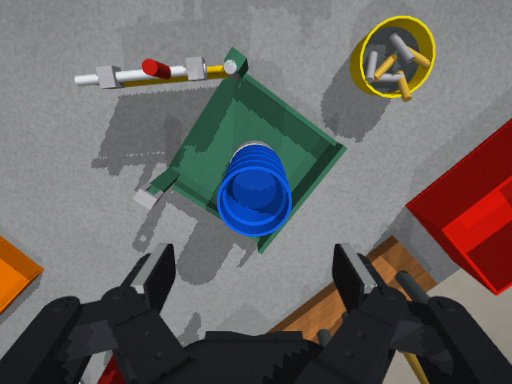

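View pics/c6.png

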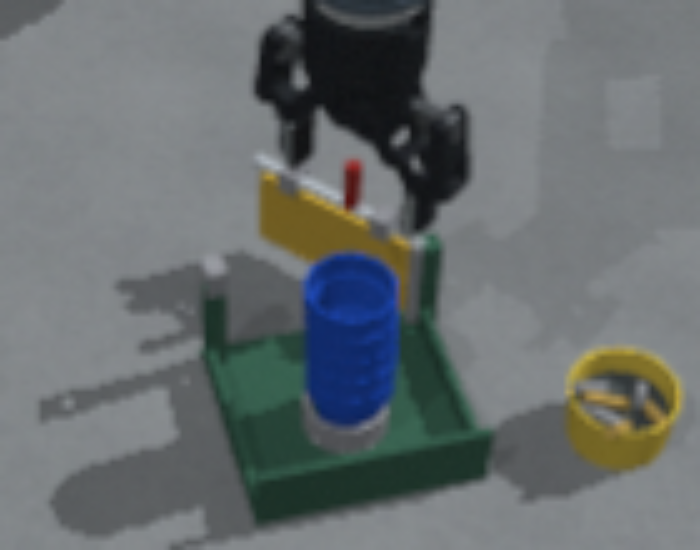

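The stack of five stands upright, with its top at (253,200) in the wrist view. The gate is about 49° open, with the knob at (155,68). Next I go outside the gate with the fingers shut and swing it closed.

Call:
{"op": "servo_tool", "data": {
  "commands": [
    [0, 0, 0, 0.98, -0.9, 0, 0],
    [0, 0, 0, 0.98, -0.9, 0, 0],
    [0, 0, 0, 0.98, -0.9, 0, 0],
    [0, 0, 0, 0.98, -0.9, 0, 0],
    [0, 0, 0, 0.98, -0.9, 0, 0],
    [0, 0, 0, 0.98, -0.9, 0, 0],
    [0, 0, 0, 0, 0, 0, 0],
    [0, 0, -1, 0, 0, 0.6, 0]
  ]
}}

```text
clock: 44.9
tool_pos: [0.4179, 0.0499, 0.2039]
orientation: [[-0.778, 0.628, 0.005], [0.628, 0.778, 0.0], [-0.004, 0.003, -1.0]]
force: [1.3, 0.1, -0.4]
width: 0.0002
grip_force: 0.0
```

Call:
{"op": "servo_tool", "data": {
  "commands": [
    [0, 0, -1, 0, 0, 0.6, 0],
    [0, 0, -1, 0, 0, 0.6, 0],
    [0, 0, -1, 0, 0, 0.6, 0],
    [0, 0, -1, 0, 0, 0, 0],
    [0, 0, 0, 0, 0, 0, 0]
  ]
}}

```text
clock: 45.4
tool_pos: [0.4172, 0.0496, 0.1569]
orientation: [[-0.966, 0.258, -0.0], [0.258, 0.966, -0.0], [0.0, -0.0, -1.0]]
force: [-0.3, 0.9, -0.4]
width: 0.0
grip_force: 0.0
```

```bash
python3 - <<'E'
from h import *
s=snap("side","s7"); cv2.imwrite("pics/s7c.png",cv2.resize(s["img"][130:270,170:350,::-1],None,fx=4,fy=4))
o=bot.observe(); print(o["tool_pos"],o["orientation"].round(3),o["width"])
E
```

```text
[0.41731871 0.04967957 0.15726818] [[-0.965  0.261  0.   ]
 [ 0.261  0.965  0.   ]
 [-0.     0.    -1.   ]] -0.000547631638301266
```

View pics/s7c.png

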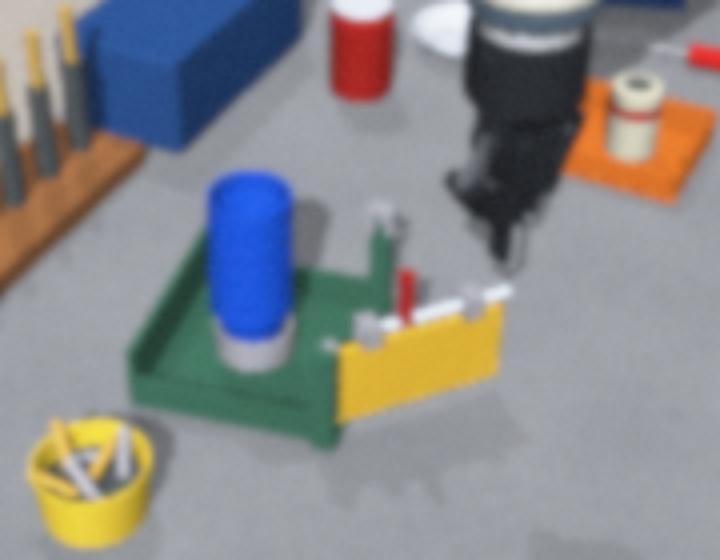

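Call:
{"op": "servo_tool", "data": {
  "commands": [
    [0, 0, 0, 0, 0, 0.92, 0],
    [0, 0, 0, 0, 0, 0.92, 0],
    [0, 0, 0, 0, 0, 0.92, 0],
    [0, 0, 0, 0, 0, 0.92, 0],
    [0, 0, 0, 0, 0, 0, 0],
    [0, 0, 0, -0.43, -0.21, 0, 0],
    [0, 0, 0, -0.43, -0.21, 0, 0],
    [0, 0, 0, 0, 0, 0, 0]
  ]
}}

```text
clock: 46.25
tool_pos: [0.4377, 0.0331, 0.0667]
orientation: [[-0.965, 0.26, 0.005], [0.26, 0.965, 0.0], [-0.004, 0.001, -1.0]]
force: [0.0, 0.7, -0.1]
width: -0.0
grip_force: 0.0
```

Call:
{"op": "servo_tool", "data": {
  "commands": [
    [0, 0, 0, -0.52, -0.28, 0, 0],
    [0, 0, 0, -0.52, -0.28, 0, 0],
    [0, 0, 0, 0, 0, 0, 0]
  ]
}}

```text
clock: 46.55
tool_pos: [0.4587, 0.0124, 0.0659]
orientation: [[-0.966, 0.26, 0.003], [0.26, 0.966, -0.0], [-0.003, 0.001, -1.0]]
force: [-0.4, 0.1, 0.6]
width: -0.0001
grip_force: 0.0
```

```bash
cat >> h.py <<'E'
def gate():
    for n in("scene","side"):
        s=snap(n); P=cloud(s); hsv=cv2.cvtColor(s["img"],cv2.COLOR_RGB2HSV)
        near=(np.hypot(P[:,:,0]-.5,P[:,:,1]-.04)<.12)
        q=P[(cv2.inRange(hsv,*RED)>0)&near&(P[:,:,2]>.1)&(P[:,:,2]<.14)]; print(n,"knob",len(q),q.mean(0).round(4) if len(q) else "")
        q=P[(cv2.inRange(hsv,*YEL)>0)&near&(P[:,:,2]>.02)&(P[:,:,2]<.085)]
        if len(q)<20: print("few",len(q)); continue
        a=cv2.fitLine(q[:,:2].astype(np.float32),cv2.DIST_HUBER,0,.01,.01).ravel(); a[:2]*=np.sign(a[1]); d=(q[:,:2]-a[2:])@a[:2]
        print("panel",len(q),"open deg",round(np.degrees(np.arctan2(a[0],a[1]))+8.8,1),a[2:]+a[:2]*np.percentile(d,1),a[2:]+a[:2]*np.percentile(d,99))
    o=bot.observe(); print(o["tool_pos"],o["force"],o["clock"])
E
python3 - <<'E'
from h import *
gate()
E
```

```text
scene knob 16 [0.5035 0.0477 0.1163]
panel 223 open deg 31.2 [ 0.47351884 -0.02228152] [0.52161654 0.09439883]
side knob 28 [0.5007 0.0544 0.12  ]
panel 416 open deg 32.3 [ 0.47201976 -0.00985619] [0.51755696 0.09467284]
[0.4565166  0.01318123 0.06540225] [ 0.07489009 -0.0315062  -0.85897159] 46.65
```

Pushing works: the gate has gone from 49° to 32°. I carry on along the arc.

Call:
{"op": "servo_tool", "data": {
  "commands": [
    [0, 0, 0, -0.59, -0.14, 0, 0],
    [0, 0, 0, -0.59, -0.14, 0, 0],
    [0, 0, 0, -0.49, 0, 0, 0],
    [0, 0, 0, -0.49, 0, 0, 0],
    [0, 0, 0, 0, 0, 0, 0]
  ]
}}

```text
clock: 47.15
tool_pos: [0.5092, -0.0075, 0.0655]
orientation: [[-0.966, 0.259, 0.003], [0.259, 0.966, -0.0], [-0.003, 0.001, -1.0]]
force: [-0.3, -0.3, -0.3]
width: -0.0004
grip_force: 0.0
```

```bash
python3 - <<'E'
from h import *
gate()
E
```

```text
scene knob 15 [0.5328 0.0441 0.118 ]
panel 172 open deg 3.3 [ 0.53928625 -0.03151154] [0.52724226 0.0937007 ]
side knob 20 [0.5273 0.0511 0.1158]
panel 124 open deg 3.0 [ 0.53502261 -0.02412604] [0.52434872 0.0806784 ]
[ 0.50678777 -0.00716313  0.0652196 ] [ 0.06738558 -0.36787313 -0.50414279] 47.25
```

Call:
{"op": "servo_tool", "data": {
  "commands": [
    [0, 0, 0, -0.12, 0, 0, 0],
    [0, 0, 0, -0.12, 0, 0, 0],
    [0, 0, 0, 0, 0, 0, 0]
  ]
}}

```text
clock: 47.55
tool_pos: [0.5124, -0.0086, 0.0654]
orientation: [[-0.966, 0.259, 0.0], [0.259, 0.966, -0.0], [-0.0, 0.0, -1.0]]
force: [-0.3, -0.2, -0.3]
width: -0.0001
grip_force: 0.0
```

Call:
{"op": "servo_tool", "data": {
  "commands": [
    [0, 0, 0, -0.1, 0, 0, 0],
    [0, 0, 0, 0, 0, 0, 0]
  ]
}}

```text
clock: 47.75
tool_pos: [0.5147, -0.0092, 0.0653]
orientation: [[-0.966, 0.259, -0.0], [0.259, 0.966, -0.0], [0.0, -0.0, -1.0]]
force: [-0.5, -0.3, -0.4]
width: 0.0
grip_force: 0.1
```

Call:
{"op": "servo_tool", "data": {
  "commands": [
    [0, 0, 0, -0.1, 0, 0, 0],
    [0, 0, 0, 0, 0, 0, 0]
  ]
}}

```text
clock: 47.95
tool_pos: [0.5173, -0.0099, 0.0653]
orientation: [[-0.966, 0.259, 0.0], [0.259, 0.966, -0.0], [-0.0, 0.0, -1.0]]
force: [0.1, -0.5, 0.7]
width: -0.0001
grip_force: 0.2
```

```bash
python3 - <<'E'
from h import *
gate()
E
```

```text
scene knob 14 [0.5351 0.0441 0.1191]
panel 161 open deg -0.4 [ 0.54619563 -0.02840271] [0.52627405 0.09497018]
side knob 17 [0.5305 0.0515 0.1165]
panel 92 open deg -0.1 [ 0.54228906 -0.02544822] [0.5262264  0.07697056]
[ 0.51729273 -0.00993691  0.06534072] [-0.47107559 -0.97672569  0.00702277] 48.05
```

Call:
{"op": "servo_tool", "data": {
  "commands": [
    [0, 0, 0, -0.1, 0, 0, 0],
    [0, 0, 0, 0, 0, 0, 0]
  ]
}}

```text
clock: 48.25
tool_pos: [0.5193, -0.0105, 0.0652]
orientation: [[-0.966, 0.259, -0.001], [0.259, 0.966, 0.0], [0.001, -0.0, -1.0]]
force: [-1.5, 1.2, -0.5]
width: -0.0001
grip_force: 0.6
```

Call:
{"op": "servo_tool", "data": {
  "commands": [
    [0, 0, 0, -0.08, 0, 0, 0],
    [0, 0, 0, 0, 0, 0, 0]
  ]
}}

```text
clock: 48.45
tool_pos: [0.5195, -0.0108, 0.065]
orientation: [[-0.966, 0.259, -0.004], [0.259, 0.966, 0.0], [0.004, -0.001, -1.0]]
force: [-5.7, 2.9, 3.9]
width: -0.0001
grip_force: 3.0
```

```bash
python3 - <<'E'
from h import *
gate()
E
```

```text
scene knob 14 [0.5357 0.0443 0.1193]
panel 156 open deg -1.2 [ 0.54825204 -0.02859857] [0.52661928 0.09416568]
side knob 21 [0.5315 0.0515 0.1165]
panel 79 open deg -1.1 [ 0.54425396 -0.02362423] [0.52684828 0.07564163]
[ 0.5195061  -0.01077405  0.06498187] [-6.59864234  1.85070295  3.54787075] 48.55
```

The gate is at its stop: about −5.7 N against the push, with the angle no longer changing. I back off, turn in line with the gate and go above the hinge side of the knob.

Call:
{"op": "servo_tool", "data": {
  "commands": [
    [0, 0, 0, 0.6, 0, 0, 0],
    [0, 0, 0, 0.6, 0, 0, 0],
    [0, 0, 0, 0, 0, -1, 0],
    [0, 0, -1, 0, 0, -1, 0],
    [0, 0, -1, 0, 0, -1, 0],
    [0, 0, -1, 0, 0, -1, 0],
    [0, 0, -1, 0, 0, 0, 0],
    [0, 0, -0.2, 0, 0, 0, 0]
  ]
}}

```text
clock: 49.35
tool_pos: [0.4934, -0.0034, 0.1664]
orientation: [[-0.984, -0.179, 0.003], [-0.179, 0.984, -0.0], [-0.003, -0.001, -1.0]]
force: [-0.8, 0.2, -0.6]
width: -0.0002
grip_force: 0.0
```

Call:
{"op": "servo_tool", "data": {
  "commands": [
    [0, 0, 0, -0.51, 0.78, 0, 0],
    [0, 0, 0, -0.51, 0.78, 0, 0],
    [0, 0, 0, -0.51, 0.78, 0, 0],
    [0, 0, 0, -0.51, 0.78, 0, 0],
    [0, 0, 0, 0, 0, 0, 0],
    [0, 0, 0, 0, 0, 0, 0]
  ]
}}

```text
clock: 49.95
tool_pos: [0.5283, 0.0826, 0.1646]
orientation: [[-0.984, -0.177, -0.001], [-0.177, 0.984, -0.0], [0.001, -0.0, -1.0]]
force: [0.7, -0.3, -0.5]
width: -0.0001
grip_force: 0.0
```

```bash
python3 - <<'E'
from h import *
gate(); s=snap("wrist","w8"); P=cloud(s); 
q=P[(cv2.inRange(cv2.cvtColor(s["img"],cv2.COLOR_RGB2HSV),*RED)>0)&(P[:,:,2]>.1)&(P[:,:,2]<.14)]; print("knob w",len(q),(q.min(0)+q.max(0))/2,q.max(0)-q.min(0))
for n in("scene","side"): print(stack(n))
print(bot.observe()["orientation"].round(3))
E
```

```text
scene knob 15 [0.5348 0.0445 0.1193]
panel 153 open deg -0.8 [ 0.54808203 -0.02901244] [0.52733923 0.09375641]
side knob 19 [0.5313 0.0516 0.1161]
panel 80 open deg -1.2 [ 0.54354597 -0.02016464] [0.52649322 0.07638908]
[0.52810852 0.08185484 0.16482023] [0.9341484  0.61713922 0.46162013] 50.05
knob w 444 [0.53065669 0.04598451 0.11634677] [0.01194163 0.01147638 0.03234224]
(array([0.6177, 0.0396, 0.1434]), array([0.061, 0.055, 0.009]), np.float64(0.1448))
(array([0.6152, 0.0444, 0.1447]), array([0.055, 0.061, 0.008]), np.float64(0.1468))
[[-0.984 -0.176 -0.   ]
 [-0.176  0.984 -0.   ]
 [ 0.    -0.    -1.   ]]
```

View pics/w8.png

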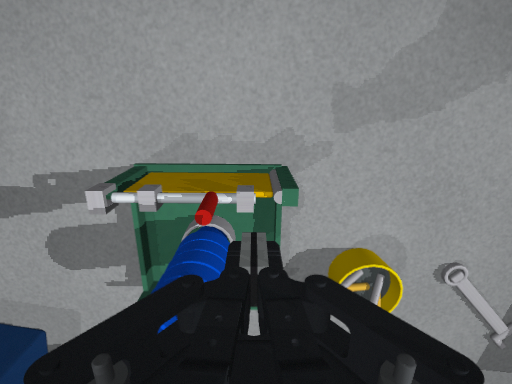

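The gate is shut. The knob at (207,208) lies straight along the rod from the fingers at (250,250). Next I descend and push.

Call:
{"op": "servo_tool", "data": {
  "commands": [
    [0, 0, 0, 0, 0, 0.76, 0],
    [0, 0, 0, 0, 0, 0.76, 0],
    [0, 0, 0, 0, 0, 0.76, 0],
    [0, 0, 0, 0, 0, 0, 0],
    [0, 0, 0, 0, -0.4, 0, 0],
    [0, 0, 0, 0, -0.4, 0, 0],
    [0, 0, 0, 0, 0, 0, 0]
  ]
}}

```text
clock: 50.9
tool_pos: [0.5331, 0.0615, 0.1093]
orientation: [[-0.984, -0.176, 0.002], [-0.176, 0.984, 0.0], [-0.002, -0.0, -1.0]]
force: [-1.0, 0.2, 0.2]
width: 0.0004
grip_force: 0.0
```

```bash
python3 - <<'E'
from h import *
gate()
E
```

```text
scene knob 15 [0.5384 0.0402 0.1187]
panel 159 open deg -0.8 [ 0.54813414 -0.02915537] [0.52720108 0.09430323]
side knob 0 
panel 79 open deg -1.1 [ 0.54379697 -0.02119922] [0.52697221 0.07482627]
[0.5329493  0.06224743 0.10910328] [ 0.00486379 -0.1450077  -0.17798795] 51.0
```

Call:
{"op": "servo_tool", "data": {
  "commands": [
    [0, 0, 0, 0, -0.32, 0, 0],
    [0, 0, 0, 0, -0.32, 0, 0],
    [0, 0, 0, 0, -0.32, 0, 0],
    [0, 0, 0, 0, 0, 0, 0]
  ]
}}

```text
clock: 51.4
tool_pos: [0.5368, 0.0397, 0.1086]
orientation: [[-0.985, -0.175, 0.0], [-0.175, 0.985, 0.002], [-0.0, 0.002, -1.0]]
force: [-0.1, 10.1, 3.9]
width: -0.0002
grip_force: 4.8
```

Call:
{"op": "servo_tool", "data": {
  "commands": [
    [0, 0, 0, 0, -0.1, 0, 0],
    [0, 0, 0, 0, 0, 0, 0]
  ]
}}

```text
clock: 51.6
tool_pos: [0.5368, 0.0391, 0.1086]
orientation: [[-0.985, -0.175, -0.001], [-0.175, 0.985, 0.005], [-0.0, 0.005, -1.0]]
force: [-3.5, 20.5, 4.3]
width: -0.0002
grip_force: 10.3
```

```bash
python3 - <<'E'
from h import *
gate()
E
```

```text
scene knob 14 [0.5419 0.0192 0.1201]
panel 157 open deg -0.7 [ 0.54790964 -0.02890967] [0.52733631 0.09379315]
side knob 0 
panel 78 open deg -0.9 [ 0.54322619 -0.01983011] [0.5270206  0.07472549]
[0.53677638 0.03912644 0.10854841] [-2.71724047 19.26067117  3.89725843] 51.7
```

The push stalls at 20 N. I back off and measure the knob travel.

Call:
{"op": "servo_tool", "data": {
  "commands": [
    [0, 0, 0, 0, 0.5, 0, 0],
    [0, 0, 0, 0, 0.9, -0.5, 0],
    [0, 0, 0, 0, 0.6, -0.8, 0],
    [0, 0, 0, 0, 0, -0.96, 0],
    [0, 0, 0, 0, 0, 0, 0],
    [0, 0, 0, 0, 0, 0, 0]
  ]
}}

```text
clock: 52.3
tool_pos: [0.5284, 0.0856, 0.165]
orientation: [[-0.984, -0.177, 0.001], [-0.177, 0.984, -0.0], [-0.001, -0.0, -1.0]]
force: [-1.2, 0.7, -0.3]
width: 0.0003
grip_force: 0.0
```

```bash
python3 - <<'E'
from h import *
gate(); s=snap("wrist","w9"); P=cloud(s); 
q=P[(cv2.inRange(cv2.cvtColor(s["img"],cv2.COLOR_RGB2HSV),*RED)>0)&(P[:,:,2]>.1)&(P[:,:,2]<.14)]; c=(q.min(0)+q.max(0))/2; print("knob w",len(q),c,q.max(0)-q.min(0),"travel",np.hypot(*(c[:2]-[.53066,.04598])))
for n in("scene","side"): print(stack(n))
E
```

```text
scene knob 14 [0.5409 0.0188 0.117 ]
panel 157 open deg -1.0 [ 0.54831359 -0.02873857] [0.52717946 0.09423483]
side knob 12 [0.5356 0.0242 0.1183]
panel 77 open deg -0.9 [ 0.54310971 -0.01953067] [0.52669625 0.07633805]
[0.52757317 0.0854386  0.16393626] [-0.34108743  0.20277728  0.11761686] 52.4
knob w 475 [0.5352512  0.01957731 0.11601994] [0.01245815 0.01209554 0.0320026 ] travel 0.026798903657420714
(array([0.6168, 0.0404, 0.1428]), array([0.062, 0.056, 0.009]), np.float64(0.1443))
(array([0.6155, 0.0432, 0.1446]), array([0.057, 0.062, 0.007]), np.float64(0.1468))
```

View pics/w9.png

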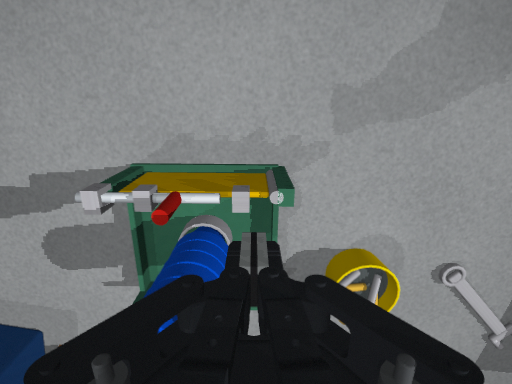

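The rod passes through the keeper at (80,198), with travel of 26.4–27.7 mm. I push once more, firmly, to reach the stop.

Call:
{"op": "servo_tool", "data": {
  "commands": [
    [0, 0, 0, 0, 0, 0.8, 0],
    [0, 0, 0, 0, 0, 0.8, 0],
    [0, 0, 0, 0, 0, 0.68, 0],
    [0, 0, 0, 0, -0.8, 0, 0],
    [0, 0, 0, 0, -0.8, 0, 0],
    [0, 0, 0, 0, -0.3, 0, 0],
    [0, 0, 0, 0, -0.1, 0, 0],
    [0, 0, 0, 0, 0, 0, 0]
  ]
}}

```text
clock: 53.35
tool_pos: [0.5357, 0.0393, 0.1069]
orientation: [[-0.985, -0.174, -0.003], [-0.174, 0.985, 0.004], [0.002, 0.005, -1.0]]
force: [-1.7, 16.9, -4.2]
width: -0.0002
grip_force: 8.3
```

Call:
{"op": "servo_tool", "data": {
  "commands": [
    [0, 0, 0, 0, -0.1, 0, 0],
    [0, 0, 0, 0, 0, 0, 0]
  ]
}}

```text
clock: 53.55
tool_pos: [0.5355, 0.0387, 0.1068]
orientation: [[-0.985, -0.174, -0.004], [-0.174, 0.985, 0.007], [0.003, 0.007, -1.0]]
force: [-3.5, 26.5, -2.4]
width: -0.0
grip_force: 14.0
```

Call:
{"op": "servo_tool", "data": {
  "commands": [
    [0, 0, 0, 0, 0.5, 0, 0],
    [0, 0, 0, 0, 0.9, -0.5, 0],
    [0, 0, 0, 0, 0.6, -0.8, 0],
    [0, 0, 0, 0, 0, -1, 0],
    [0, 0, 0, 0, 0, -1, 0],
    [0, 0, 0, 0, 0, -1, 0],
    [0, 0, 0, 0, 0, 0, 0],
    [0, 0, 0, 0, 0, 0, 0]
  ]
}}

```text
clock: 54.35
tool_pos: [0.5286, 0.0836, 0.2154]
orientation: [[-0.984, -0.177, 0.001], [-0.177, 0.984, 0.0], [-0.001, -0.0, -1.0]]
force: [-0.3, -0.6, -0.6]
width: 0.0002
grip_force: 0.0
```

```bash
python3 - <<'E'
from h import *
gate(); s=snap("wrist"); P=cloud(s); 
q=P[(cv2.inRange(cv2.cvtColor(s["img"],cv2.COLOR_RGB2HSV),*RED)>0)&(P[:,:,2]>.1)&(P[:,:,2]<.14)]
if len(q): c=(q.min(0)+q.max(0))/2; print("knob w",c,"travel",np.hypot(*(c[:2]-[.53066,.04598])))
for n in("scene","side"): print(stack(n),cups(n))
s=snap("scene"); P=cloud(s); m=(cv2.inRange(cv2.cvtColor(s["img"],cv2.COLOR_RGB2HSV),*CREAM)>0)&(np.hypot(P[:,:,0]-.434,P[:,:,1]+.365)<.06); print("filter",P[m].mean(0))
print(bot.observe())
E
```

```text
scene knob 16 [0.5392 0.019  0.1177]
panel 160 open deg -0.6 [ 0.54718805 -0.02892607] [0.52671589 0.09415268]
side knob 13 [0.5352 0.0236 0.1197]
panel 90 open deg -0.5 [ 0.54374645 -0.02884679] [0.52659036 0.07597316]
[0.52779538 0.08340424 0.21418408] [-0.0285253   0.68507512  0.0957881 ] 54.45
knob w [0.53417141 0.01959708 0.1161257 ] travel 0.026615569094094103
(array([0.6171, 0.0404, 0.1427]), array([0.062, 0.056, 0.008]), np.float64(0.1444)) [(array([0.6369, 0.0434]), array([0.024, 0.053]), 0.145)]
(array([0.6166, 0.0441, 0.1442]), array([0.059, 0.061, 0.007]), np.float64(0.1467)) [(array([0.6095, 0.0559]), array([0.045, 0.043]), 0.147)]
filter [ 0.43444887 -0.36264512  0.07234019]
{'clock': 54.75, 'joint_positions': array([ 1.34367744e-01,  3.13502995e-01,  1.84232853e+00, -1.11888171e-05,
        9.86934969e-01, -1.61436660e+00]), 'qd': array([ 8.54123393e-04, -2.61267708e-03, -3.29659356e-03, -2.06039994e-03,
        2.41988031e-03, -3.26162897e-05]), 'effort': array([ 5.44968600e-03, -4.65181446e+01, -2.58393574e+01, -2.35987163e-04,
        5.67335184e-03,  7.86951514e-04]), 'tool_pos': array([0.52834846, 0.08342876, 0.21466732]), 'orientation': array([[-9.84208982e-01, -1.77006582e-01, -1.16201309e-03],
       [-1.77006508e-01,  9.84209667e-01, -1.66503774e-04],
       [ 1.17313678e-03,  4.18093688e-05, -9.99999311e-01]]), 'force': array([ 0.56203729, -0.23877756, -0.39748312]), 'ft_torque': array([-0.00859283,  0.01364927, -0.02728654]), 'grip_force': 0.0, 'width': 0.00020257431897662188}
```

```bash
python3 - <<'E'
from h import *
s=viewer.snapshot("wrist"); T=np.array(s["tool_from_camera"])
R=np.array([[-.984,-.177,0],[-.177,.984,0],[0,0,-1]])
def load(f,tp):
    M=np.eye(4);M[:3,:3]=R;M[:3,3]=tp; M=M@T
    return dict(K=s["K"],dist_coeffs=s["dist_coeffs"],Rw=M[:3,:3],c=M[:3,3],img=cv2.imread(f"pics/{f}.png")[:,:,::-1].copy())
r=[]
for f,tp in(("w8",(.52811,.08185,.16482)),("w9",(.52757,.08544,.16394))):
    w=load(f,tp); hsv=cv2.cvtColor(w["img"],cv2.COLOR_RGB2HSV)
    def cen(c,roi):
        m=np.zeros(hsv.shape[:2],np.uint8); m[roi]=cv2.inRange(hsv,*c)[roi]; v,u=np.where(m>0); return u,v
    u,v=cen(RED,np.s_[180:230,130:230]); k=plane(w,[[u.mean(),v.mean()]],.114)[0]
    low=v>=v.max()-6; top=plane(w,[[u[low].mean(),v[low].mean()]],.13)[0]; hi=v<=v.min()+4; bot_=plane(w,[[u[hi].mean(),v[hi].mean()]],.1)[0]
    yu,yv=cen(YEL,np.s_[160:200,110:300]); p=plane(w,[[np.percentile(yu,1),180],[np.percentile(yu,99),180]],.08)
    gray=w["img"][180:215].min(2); 
    print(f,"knob",k.round(4),top.round(4),bot_.round(4),"panel ends",p.round(4)[:,:2].tolist()); r.append((k,top,bot_,p))
d=np.array([.177,-.984,0])
for i in range(3): print("travel",(r[1][i]-r[0][i])@d)
print("panel shift",(r[1][3]-r[0][3])@d, "panel len",np.linalg.norm(r[0][3][0]-r[0][3][1]))
E
```

```text
w8 knob [0.5314 0.0456 0.114 ] [0.5339 0.0462 0.13  ] [0.5244 0.0459 0.1   ] panel ends [[0.5311, -0.0257], [0.5099, 0.0916]]
w9 knob [0.5357 0.0192 0.114 ] [0.5383 0.0199 0.13  ] [0.5287 0.021  0.1   ] panel ends [[0.5308, -0.0252], [0.5097, 0.0922]]
travel 0.026723538037578144
travel 0.026600744062249642
travel 0.025234463668426972
panel shift [-0.00055785 -0.00068207] panel len 0.11921034083391616
```

```bash
python3 -c "
from h import *
print(bot.close_job())"
```

```text
the job is handed in; nothing more can be done
None
```

The job is handed in and the hand-in call returned no verdict: the filter is in the scrap tray, all five cups are nested in the seat, the gate is shut, and the bolt was pushed to a hard stop through the keeper; I measured about 27 mm of bolt travel, against the 26 mm required and 30 mm full.

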